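Load a glazed test disc into the gloss reader with a lifter

TASK

Pick the steel lifter up by its orange handle with the blue glazed disc lying loose on its blade, carry it level to the gloss reader and lower it between the two arms of the sliding carriage so that the disc comes to rest flat on them. Then, with the lifter's heel behind the disc, push disc and carriage in until the disc meets the reader's sprung stop, and seat it there with a steady push of about 10 newtons for half a second, never much more (the glaze chips); then draw the lifter out and stand it flat on the bench, clear of the reader. Keep your fingers off the disc and the reader, and do not disturb the other crockery.

Things in the scene. Friction and masses are not known exactly. Their poses are not given: they have to be found in the camera images.
- lifter: Steel hand lifter, 350 g, standing on the bench. Origin: on its flat underside, below the handle; x forward along the blade, z up. Plate 30 mm wide, 4 mm thick, from x = -55 (tail) to +95 mm (blade tip). Orange handle: upright square post 24 x 24 mm at x = y = 0, up to z = 100 mm, to be gripped across either pair of faces. Counterweight behind it, x = -54 to -18 mm, 24 mm high.
- lifter_handle (a point): Point on the axis of the lifter's handle, 80 mm above the lifter's underside (20 mm below the handle's top): a good height to grip.
- lifter_blade (a point): Point on the top face of the lifter's blade, 32 mm in front of the heel's face (lifter x = 77, z = 4 mm): the middle of a disc that touches the heel.
- lifter_heel (a point): Middle of the lower edge of the heel's front face (lifter x = 45, z = 4 mm). The heel is a steel fence across the lifter's plate between handle and disc, 30 mm wide, 5 mm thick, rising 18 mm above the plate's top; its front face pushes the disc.
- carriage_slot (a point): Middle of the front mouth of the slot between the carriage's arms, level with their tops (35 mm in front of carriage_seat). The slot is 44 mm wide, open at the front, closed by the back wall, and 20 mm deep down to the reader's base plate. With the lifter's underside 11 to 25 mm above the bench its blade is below the lying disc and clear of the base, the heel still behind the disc.
- disc: Blue glazed ceramic test disc, white rim band, 64 mm diameter, 9 mm thick, 40 to 85 g, brittle. Origin: centre of its underside, z up. It starts loose on the lifter's blade with its edge 1 to 6 mm in front of the heel. It may not be pushed with more than 16 N nor tilted more than 10 degrees.
- reader: Gloss reader, fixed to the bench. Origin: on the bench, below the carriage seat when joint carriage is 0; x points from the open front to the white head (the way the carriage is pushed), z up. Grey base plate 10 mm thick, x = -50 to +135 mm, y = +-55 mm; white head 60 mm high from x = 91 mm on.
- carriage_seat (a point): Middle of the disc's underside once it lies centred against the carriage's back wall; 30 mm above the bench, moves with the carriage, axes as the reader. From here: two aluminium arms, tops at z = 0 carry the disc, x = -35 to +31 mm, y = +-22 to +-44 mm, 16 mm thick; back wall face at x = 31 mm, 12 mm high, 14 mm notch in its middle; side fences inside at y = +-38 mm, 8 mm high, x = -21 to +31 mm.
- carriage (a joint): How far the carriage is pushed in, m: 0 is out, the end of its track is 0.045. It starts at 0 to 0.012, slides with about 4 N of drag and stays where left. A stop screw on the white head, its sprung rubber tip (9 mm wide, 8 N/mm) reaching through a notch in the carriage's back wall, meets the disc's edge somewhere between 0.020 and 0.038; its setting changes and is not measured: feel it.
- mug: Blue mug, 84 mm diameter, 85 mm high, handle at its +y side; leave alone. Origin: centre of its underside.
- bowl: White bowl, 120 mm diameter, 55 mm high; leave alone. Origin: centre of its underside.
- jar: White jar with a wooden lid, 68 mm diameter, 90 mm high; leave alone. Origin: centre of its underside.
Things that resemble listed ones, but are neither listed nor needed, are in the scene too. There is more than one size of the lifter; the one meant has the size given above.

How it is judged (in metres and radians):
On the way, in this order (a step that is already met when the one before it is completed fails the run):
1. the lifter is held clear of the bench with the disc lying on its blade (height (world z) of lifter above 0.03 m and distance between disc and lifter_blade below 0.02 m and contact force between disc and lifter above 0.1 N and angle between disc's own z axis and vertical below 0.17 rad), for 0.2 s.
2. the disc lies flat on the carriage's arms, with the carriage not yet pushed in (x of disc in the frame of carriage_seat between -0.025 and 0.003 m and y of disc in the frame of carriage_seat between -0.009 and 0.009 m and z of disc in the frame of carriage_seat between -0.002 and 0.002 m and angle between disc's own z axis and vertical below 0.05 rad and contact force between disc and reader above 0.15 N and value of joint carriage below 0.018 m), for 0.1 s.
3. the lifter presses the disc against the sprung stop with 7 to 16 N (x of disc in the frame of carriage_seat between -0.004 and 0.003 m and y of disc in the frame of carriage_seat between -0.009 and 0.009 m and z of disc in the frame of carriage_seat between -0.002 and 0.002 m and angle between disc's own z axis and vertical below 0.05 rad and value of joint carriage above 0.019 m and contact force between lifter and disc above 7 N and contact force between disc and reader above 7 N), for 0.3 s.
At the end, for the whole second after the job is handed in: The carriage is pushed in (joint above 0.019) with the disc lying flat on its arms between the fences and within 8 mm of the back wall; the lifter stands flat on the bench (within 4 mm, 3 degrees), touching neither reader nor disc; everything released and at rest (value of joint carriage above 0.019 m and x of disc in the frame of carriage_seat between -0.008 and 0.003 m and y of disc in the frame of carriage_seat between -0.009 and 0.009 m and z of disc in the frame of carriage_seat between -0.002 and 0.002 m and angle between each of disc, lifter's own z axis and vertical below 0.05 rad and linear speed of each of disc, lifter below 0.01 m/s and height (world z) of lifter between -0.004 and 0.004 m and contact force between lifter and reader below 0.05 N and contact force between lifter and disc below 0.05 N).
It fails at once if the lifter pushes the disc with more than 16 N (contact force between disc and lifter above 16 N).
It fails at once if the lifter presses on the reader with more than 16 N (contact force between lifter and reader above 16 N).
It fails at once if the disc is tilted more than 10 degrees (angle between disc's own z axis and vertical above 0.175 rad).
It fails at once if the robot itself touches the disc or the reader (contact force between any of the fingers, the arm and disc above 0.3 N or contact force between any of the fingers, the arm and reader above 0.3 N).
It fails at once if the mug, bowl or jar is moved by more than 15 mm or tipped (distance of any of mug, bowl, jar from where it was at the start of the episode above 0.015 m or angle between any of mug, bowl, jar's own z axis and vertical above 0.2 rad).
It also fails if it takes over 69 s, if anything falls off the work surface, if the arm or the gripper's body presses on something with over 40 N, if the wrist force passes 120 N, or if a joint passes its speed limit or range.

ROBOT

A 6-joint arm with a two-finger parallel gripper is mounted at the origin on the work surface. World frame = base frame: x ahead of the robot, y to its left, z up, the work surface at z = 0. Lengths are in mm, angles in rad, forces in N, time in s.
With the tool pointing down it reaches from about 400 to 925 mm from the base axis. Payload 12.5 kg.
Tool frame: the origin (TCP) lies at the very end of the fingers, on their centre line; the grasp point (between the pads) lies 19 mm behind it (env.grip_point_offset is the distance from the TCP to the grasp point, in mm); z points along the fingers, y is the direction in which the jaws open and shut (so a half turn about z gives the same grasp; the last joint's range is limited). The gripper opens to 95 mm and grips with 3 to 60 N. Pads are 20 mm wide; open, the fingers measure 119 mm over their backs; the gripper's body (75 mm by 180 mm) begins 59 mm behind the grasp point.
Start: joints at [-1.309, 0.491, 1.559, -0, 1.092, -0.106], TCP at [224.751, -583.21, 214.661] pointing down, gripper open.
Joint ranges: [-3.1, 3.1], [-0.84, 2.19], [0.05, 2.79], [-1.13, 4.28], [0.06, 2.93], [-2.69, 2.69]. Speed limits (rad/s): [2.22, 2.22, 2.79, 3.14, 3.14, 3.14].

INTERFACE

Orientations are given as [roll, pitch, yaw] about the fixed x, y, z axes, in that order (R = Rz(yaw) Ry(pitch) Rx(roll)).
In Python, from cell import env gives the robot as it stands.
- The arm moves only by the tool drive_tool, never from a script. Its argument "commands" is a list of rows, each an object of numbers: "dx", "dy", "dz": the shift along the world's x, y, z in mm; "yaw": the turn about the world's z in degrees. In form: [{"dx": .., "dy": .., "dz": .., "yaw": ..}, ...]. A call has 1 to 5 rows; each row shifts and turns the commanded pose from where the row before left it; what a row does not reach is not made up. A row lasts 1/12 s, in which the tool goes at most 41.7 mm and 7.16 degrees, less where a joint would pass 70% of its speed; a pose out of reach is approached as far as the arm can. A call with a gripper value outside its range is refused whole. "grip" is the opening, from 0 (shut) to 1 (fully open), set as the call begins (left out, the last holds). The fingers move at their own pace and stop on an object; the grip force is fixed at half the most. Time passes only in rows, so rows that do not move let the fingers close. It gives the time, the measured TCP pose, the force and the opening at its end, in the units of the state.
- env.state(): the state, without advancing time (a new reading comes with each control period).
- env.read_camera(name): name is "side" or "top" or "wrist"; returns the picture (420x560x3 uint8, red, green, blue); there is no depth.
- env.calibration(name): a dict with "intrinsics" (3x3 intrinsics, pixels), "dist_coeffs" ([k1, k2, p1, p2, k3] as OpenCV has them; the pictures are not rectified), "rvec" (rotation vector, rad) and "tvec" (3), from world to camera coordinates, as OpenCV has them. Camera axes: x right, y down, z forward; pixel columns grow to the right and rows downward; lengths in mm; the calibration is good to about 2 mm. A picture is of the moment at which its call begins: read the wrist's pose just before it. calibration takes no time and is no camera call; for the wrist camera it gives the pose at the moment of the call.
- env.job_done(): hands the job in, once; it reports no verdict.
Trained networks look in the newest picture that a camera, given by its name, has taken for a name from the list of things; names that differ only in an ending like _2 or _b are one class to them, and where a whole thing is asked for, a point or a joint stands for the part that bears it (a point fixed in the world has none). Each returns a list of dicts, best first, with "conf" (0 to 1); they miss things now and then, are a little off and sometimes report something else, mostly with a low value. They report only what shows in the picture. A call takes as long as a camera call. They do not tell look-alikes from the thing itself.
- env.trace(query, camera): "pixels" (420x560 bool, what is visible of it) and "pixel" ([column, row] in pixels, amid what is visible of it).
- env.place_of(query, camera): "pixel" ([column, row] in pixels: a listed point, or the origin of a listed thing).
The state is a dict: "t": time; "joints": joint angles; "qvel": joint speeds; "tau": joint torques, N m; "eef_pos": TCP position; "tcp_rot": TCP orientation; "ft_force": force on the tool from outside, world axes, zero at the start; "moment": the same for the moment, N m; "opening": opening from 0.0 (shut) to 1.0 (fully open).
Only numpy, scipy, OpenCV 4.12 (cv2) and the standard library are available. Lean on these libraries where they do the work, as an engineer would, in place of code of your own. Each camera call takes 0.05 s, during which the arm holds its last target.

## Working session

There is one attempt and no reset: what is moved stays moved. The work goes in short steps, Python scripts to look and compute and a tool call to move; the robot and the scene stay as the last step left them, time stands still between calls to the robot, and variables do not carry over. Pictures are saved under pics/ and viewed, and the job is handed in when it is done.

Besides the shell and the picture viewer there is one more tool, called as name([rows], argument=value, ...), one row to a line, values as JSON. drive_tool: Moves the arm, as the interface text tells. Its arguments: {"type":"object","properties":{"commands":{"type":"array"},"grip":{"type":"number"}},"required":["commands"]}

```bash
ls; mkdir -p pics
python3 - <<'E'
from cell import env
import cv2
s=env.state(); print(s)
for n in ["side","top","wrist"]:
    im=env.read_camera(n); cv2.imwrite(f"pics/a_{n}.png",im[:,:,::-1])
    c=env.calibration(n); print(n,c)
print(env.grip_point_offset)
E
```

```text
pics
{'t': 0.0, 'joints': array([-1.30858741e+00,  4.91546690e-01,  1.55946026e+00, -2.84003757e-06,
        1.09168319e+00, -1.05588971e-01]), 'qvel': array([-0.00050017, -0.00038167,  0.00038439,  0.00034301,  0.00133639,
        0.00089998]), 'tau': array([ 1.43725885e-05, -6.12644434e+01, -2.58184969e+01,  6.92049810e-02,
        4.82442684e-02, -1.64815433e-04]), 'eef_pos': array([ 224.68900221, -582.95235847,  214.06601821]), 'tcp_rot': array([-3.14050101e+00, -1.13162487e-04,  3.67799137e-01]), 'ft_force': array([0.25473954, 0.36584308, 0.01307138]), 'moment': array([ 0.01594516,  0.01213992, -0.03832057]), 'opening': 1.0008116030337224}
side {'intrinsics': array([[546.63642635,   0.        , 286.0556169 ],
       [  0.        , 546.63642635, 213.51280775],
       [  0.        ,   0.        ,   1.        ]]), 'dist_coeffs': array([-0.10179133,  0.        ,  0.        ,  0.        ,  0.        ]), 'rvec': array([ 0.23484131, -2.7656925 ,  1.31459643]), 'tvec': array([ 559.28256316,  109.83948521, 1252.79804953])}
top {'intrinsics': array([[465.16079697,   0.        , 278.08770894],
       [  0.        , 465.16079697, 208.57608118],
       [  0.        ,   0.        ,   1.        ]]), 'dist_coeffs': array([-0.15603197,  0.        ,  0.        ,  0.        ,  0.        ]), 'rvec': array([ 2.12399128, -2.17056567,  0.12958918]), 'tvec': array([  12.84330393,  541.67712827, 1326.93307193])}
wrist {'intrinsics': array([[368.23727564,   0.        , 276.74566447],
       [  0.        , 368.23727564, 212.50122496],
       [  0.        ,   0.        ,   1.        ]]), 'dist_coeffs': array([-0.08027659,  0.        ,  0.        ,  0.        ,  0.        ]), 'rvec': array([-2.38505102,  1.63314552,  0.24277615]), 'tvec': array([-624.17145853,  -31.44545329,  391.60958284])}
18.8
```

View pics/a_side.png

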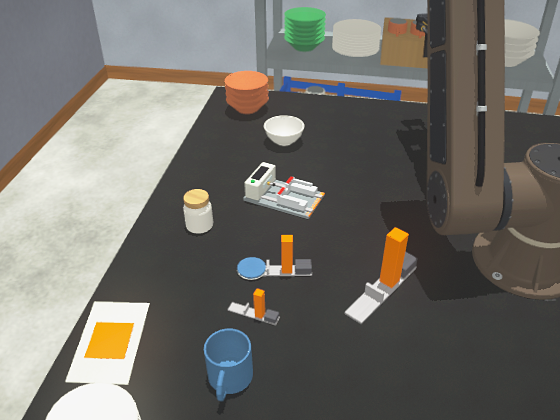

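View pics/a_top.png

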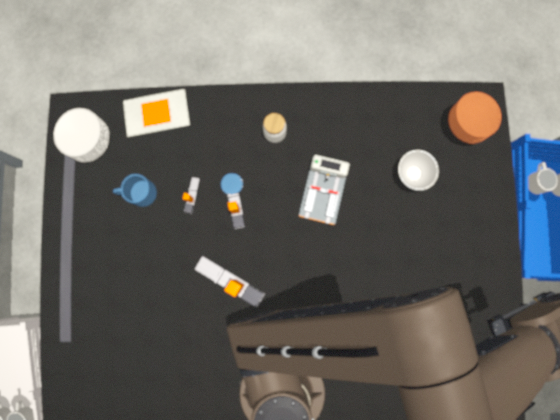

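View pics/a_wrist.png

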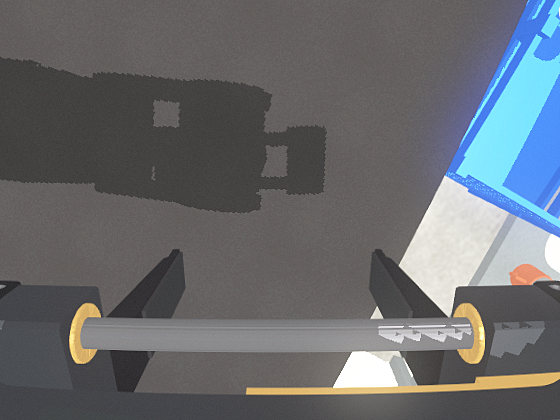

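```bash
cat > h.py <<'E'
from cell import env
import numpy as np, cv2
def ray(px,c):
    K,d=c["intrinsics"],c["dist_coeffs"]
    u=cv2.undistortPoints(np.array([[px]],float),K,d)[0,0]
    R,_=cv2.Rodrigues(c["rvec"]); t=np.asarray(c["tvec"])
    return -R.T@t, R.T@np.array([u[0],u[1],1.])
def atz(px,c,z):
    o,v=ray(px,c); return o+v*(z-o[2])/v[2]
def proj(P,c):
    return cv2.projectPoints(np.array(P,float).reshape(-1,3),c["rvec"],c["tvec"],c["intrinsics"],c["dist_coeffs"])[0][:,0]
def fitpose(obs,x0):
    """obs: list of (local xyz, cal, px, w)"""
    from scipy.optimize import least_squares
    def f(p):
        r=[]
        for l,c,px,w in obs:
            a=p[2]; P=[p[0]+l[0]*np.cos(a)-l[1]*np.sin(a),p[1]+l[0]*np.sin(a)+l[1]*np.cos(a),l[2]]
            r+=list((proj(P,c)[0]-px)*w)
        return np.array(r)
    return least_squares(f,x0,loss='soft_l1',x_scale=[10,10,.1])
E
python3 - <<'E'
from h import *
C={n:env.calibration(n) for n in("side","top")}
zs={"lifter":0,"lifter_handle":80,"lifter_blade":4,"lifter_heel":4,"disc":4,"reader":0,"carriage_seat":30,"carriage_slot":30,"mug":0,"bowl":0,"jar":0}
for n in("top","side"):
    env.read_camera(n)
    for q,z in zs.items():
        for r in env.place_of(q,n)[:4]:
            print(n,q,round(r["conf"],2),np.round(r["pixel"],1),np.round(atz(r["pixel"],C[n],z),1))
print(env.state()["t"])
im=env.read_camera("top"); cv2.imwrite("pics/b_top.png",cv2.resize(im[140:290,170:370,::-1],None,fx=4,fy=4,interpolation=cv2.INTER_CUBIC))
im=env.read_camera("side"); cv2.imwrite("pics/b_side.png",cv2.resize(im[150:350,220:360,::-1],None,fx=3,fy=3,interpolation=cv2.INTER_CUBIC))
E
```

```text
top lifter 0.9 [235.2 206.9] [554.6 130.7   0. ]
top lifter 0.67 [193.  200.3] [577.8 259.5   0. ]
top lifter_handle 0.87 [184.6 195.8] [579.  268.2  80. ]
top lifter_handle 0.59 [234.5 287.9] [315.4 126.9  80. ]
top lifter_handle 0.56 [233.4 207.6] [541.6 127.6  80. ]
top lifter_blade 0.9 [231.1 186. ] [618.3 142.3   4. ]
top lifter_blade 0.75 [193.7 181.7] [634.5 256.8   4. ]
top lifter_heel 0.67 [231.8 194.8] [591.2 140.3   4. ]
top lifter_heel 0.67 [193.6 188.3] [614.1 257.    4. ]
top lifter_heel 0.62 [216.9 276.3] [347.7 187.    4. ]
top disc 0.72 [231.7 185.5] [619.8 140.5   4. ]
top reader 0.77 [322.3 208.1] [ 545.1 -131.6    0. ]
top carriage_seat 0.74 [325.4 202.3] [ 558.1 -138.7   30. ]
top carriage_seat 0.67 [231.5 185.6] [614.6 138.2  30. ]
top carriage_slot 0.88 [315.2 214. ] [ 524.1 -107.5   30. ]
top mug 0.73 [143.1 188. ] [619.9 415.9   0. ]
top bowl 0.67 [414.3 173.2] [ 646.8 -419.2    0. ]
top jar 0.89 [274.1 128.5] [796.7   8.6   0. ]
side lifter 0.88 [388.5 280.3] [317.3 116.1   0. ]
side lifter 0.73 [288.5 270.7] [540.7 123.5   0. ]
side lifter 0.62 [259. 314.] 
[... 200 characters left out ...]
ifter_blade 0.89 [233.6 307.6] [635.3 254.1   4. ]
side lifter_blade 0.64 [359.9 309. ] [374.7 213.4   4. ]
side lifter_heel 0.97 [367.8 297.6] [360.1 178.7   4. ]
side lifter_heel 0.88 [269.  271.1] [582.9 136.1   4. ]
side lifter_heel 0.6 [241.1 310.4] [618.1 258.8   4. ]
side disc 0.92 [251.7 267.8] [623.3 132.5   4. ]
side reader 0.62 [303.3 204.5] [ 542.5 -120.3    0. ]
side carriage_seat 0.72 [296.9 190.7] [ 562.2 -136.7   30. ]
side carriage_slot 0.82 [309.6 196.4] [ 526.6 -118.2   30. ]
side mug 0.78 [228.3 376.5] [605.8 417.7   0. ]
side bowl 0.63 [281.7 144.2] [ 648.6 -399.6    0. ]
side jar 0.63 [291.  274.4] [533.3 134.    0. ]
side jar 0.58 [197.2 222.9] [792.   -2.2   0. ]
1.35
```

View pics/b_top.png

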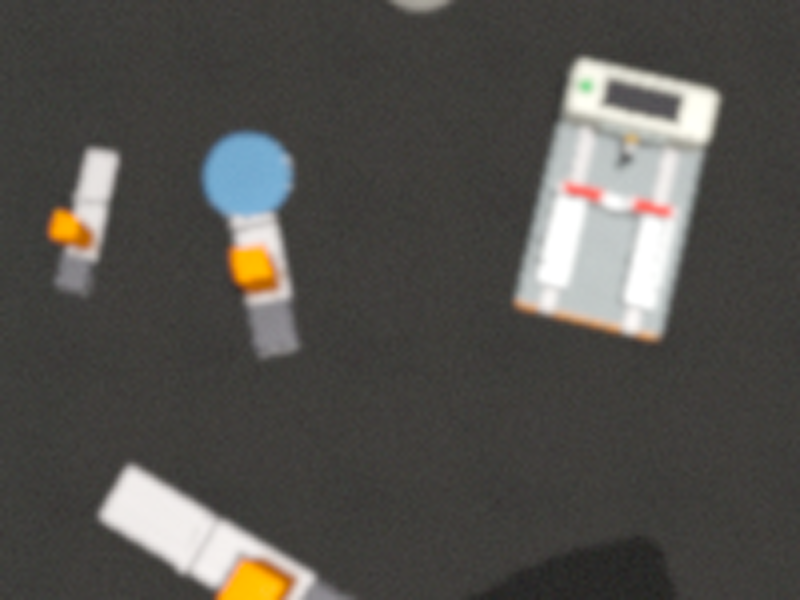

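View pics/b_side.png

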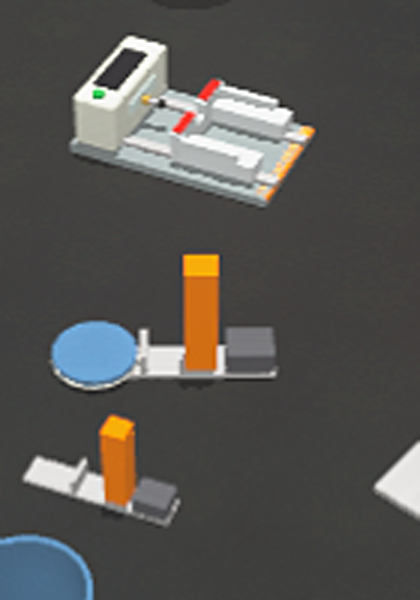

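Run:
```python
from h import *
c=env.calibration("wrist"); R,_=cv2.Rodrigues(c["rvec"]); s=env.state()
o=-R.T@c["tvec"]; print("cam",o,"fwd",R[2],"right",R[0]); 
from scipy.spatial.transform import Rotation as Ro
T=Ro.from_euler("xyz",s["tcp_rot"]).as_matrix(); print("in tool: cam",T.T@(o-s["eef_pos"]),"fwd",T.T@R[2],"right",T.T@R[0])
C={n:env.calibration(n) for n in("side","top")}
LH,LB,LE,D,L0=(0,0,80),(77,0,4),(45,0,4),(79.,0,4),(0,0,0)
t,sd=C["top"],C["side"]
obs=[(LH,t,[233.4,207.6],1),(LB,t,[231.1,186],1),(LE,t,[231.8,194.8],1),(D,t,[231.7,185.5],1),
(L0,sd,[288.5,270.7],1),(LH,sd,[288.3,246.1],1),(LE,sd,[269,271.1],1),(D,sd,[251.7,267.8],1)]
r=fitpose(obs,[541,129,.12]); print("lifter",r.x,r.fun.reshape(-1,2).round(1))
S,M,O=(0,0,30),(-35,0,30),(0,0,0)
def cr(u,v,x0,y0,f): return [x0+(u+.5)/f-.5,y0+(v+.5)/f-.5]
fl,fr=cr(514,305,170,140,4),cr(660,340,170,140,4)
obs=[((-50,55,10),t,fl,1),((-50,-55,10),t,fr,1),((91,55,60),t,cr(564,116,170,140,4),1),((91,-55,60),t,cr(706,146,170,140,4),1),((135,55,60),t,cr(576,57,170,140,4),1),((135,-55,60),t,cr(720,92,170,140,4),1),
((-50,55,10),sd,cr(265,200,220,150,3),1),((-50,-55,10),sd,cr(313,131,220,150,3),1),((91,55,60),sd,cr(130,92,220,150,3),.5)]
r=fitpose(obs,[550,-130,-.25]); print("reader",r.x,r.fun.reshape(-1,2).round(1))
```

```text
cam [ 303.21882762 -552.49454017  383.57728991] fwd [-0.26967886 -0.10403966 -0.95731346] right [ 3.61397985e-01 -9.32411536e-01 -4.73841543e-04]
in tool: cam [  84.25363511   -0.40986031 -168.90557535] fwd [-2.89047876e-01  1.36406272e-05  9.57314643e-01] right [1.97126730e-03 9.99997888e-01 5.80948002e-04]
lifter [5.41565539e+02 1.27766910e+02 1.66942699e-01] [[-0.1  0. ]
 [ 0.6  0.2]
 [ 1.7  1.7]
 [-0.1  0.1]
 [-0.7  1.3]
 [-0.3 -0.4]
 [-1.3 -0.4]
 [ 0.9  2.8]]
reader [ 5.54903645e+02 -1.24862531e+02 -2.60374879e-01] [[ 0.3  0.4]
 [-0.2  0.3]
 [-0.5 -1. ]
 [ 0.8  0.2]
 [-0.1 -0.5]
 [ 0.5 -0.6]
 [ 0.5  1. ]
 [ 0.7 -0.2]
 [-2.9  3.4]]
```

drive_tool([
  {"dx": 24, "dy": 33, "dz": 5, "yaw": 7},
  {"dx": 24, "dy": 33, "dz": 5, "yaw": 7},
  {"dx": 24, "dy": 33, "dz": 5, "yaw": 7},
  {"dx": 24, "dy": 33, "dz": 5, "yaw": 7},
  {"dx": 24, "dy": 33, "dz": 5, "yaw": 7},
])

```text
t: 1.87
eef_pos: [345.4, -416.6, 240.0]
tcp_rot: [3.141, 0.0, 0.984]
ft_force: [1.3, -0.1, -0.0]
opening: 1.0
```

drive_tool([
  {"dx": 24, "dy": 33, "dz": 0, "yaw": 7},
  {"dx": 24, "dy": 33, "dz": 0, "yaw": 7},
  {"dx": 24, "dy": 33, "dz": 0, "yaw": 5},
  {"dx": 24, "dy": 33, "dz": 0, "yaw": 0},
  {"dx": 24, "dy": 33, "dz": 0, "yaw": 0},
])

```text
t: 2.28
eef_pos: [465.6, -251.4, 239.9]
tcp_rot: [3.141, 0.0, 1.311]
ft_force: [0.4, -0.9, 1.0]
opening: 0.998
```

drive_tool([
  {"dx": 24, "dy": 33},
  {"dx": 24, "dy": 33},
  {"dx": 24, "dy": 33},
  {"dx": 18, "dy": 25},
  {"dx": 0, "dy": 0},
])

```text
invalid input
```

drive_tool([
  {"dx": 24, "dy": 33, "dz": 0, "yaw": 0},
  {"dx": 24, "dy": 33, "dz": 0, "yaw": 0},
  {"dx": 24, "dy": 33, "dz": 0, "yaw": 0},
  {"dx": 18, "dy": 25, "dz": 0, "yaw": 0},
  {"dx": 0, "dy": 0, "dz": 0, "yaw": 0},
])

```text
t: 2.7
eef_pos: [557.1, -125.1, 239.6]
tcp_rot: [3.141, -0.001, 1.314]
ft_force: [0.4, 0.4, 0.1]
opening: 1.001
```

Run:
```python
from h import *
print(env.state()["eef_pos"],env.state()["tcp_rot"])
c=env.calibration("wrist"); im=env.read_camera("wrist"); cv2.imwrite("pics/c_wrist.png",im[:,:,::-1]); np.save("c.npy",c,allow_pickle=True)
for q,z in {"reader":0,"carriage_seat":30,"carriage_slot":30}.items():
    for r in env.place_of(q,"wrist")[:3]: print(q,round(r["conf"],2),np.round(r["pixel"],1),np.round(atz(r["pixel"],c,z),1))
```

```text
[ 557.110448   -125.13729754  239.57834285] [ 3.14078001e+00 -8.41634639e-04  1.31419020e+00]
reader 0.84 [273.4 177.6] [ 555.8 -123.     0. ]
```

View pics/c_wrist.png

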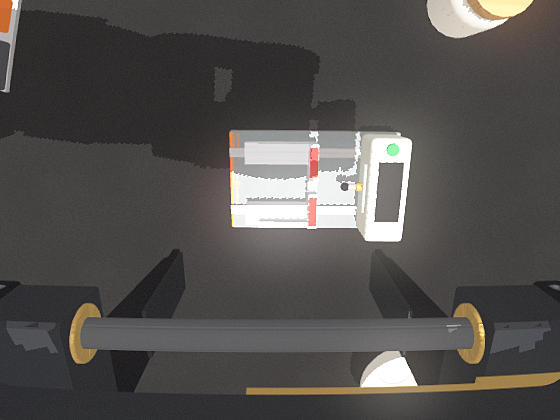

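Run:
```python
import cv2
im=cv2.imread("pics/c_wrist.png"); cv2.imwrite("pics/c_crop.png",cv2.resize(im[115:250,220:420],None,fx=4,fy=4,interpolation=cv2.INTER_CUBIC))
```

```text
(no output)
```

View pics/c_crop.png

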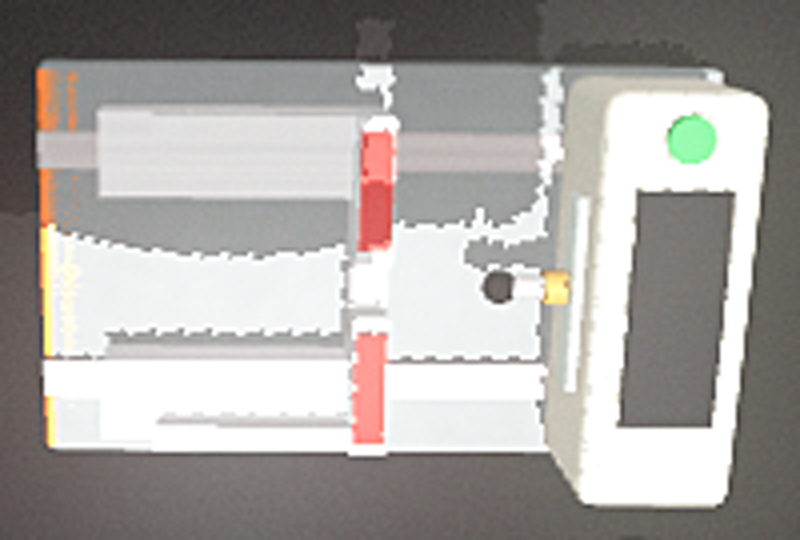

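Run:
```python
from h import *
from scipy.optimize import least_squares
c=np.load("c.npy",allow_pickle=True).item()
C={n:env.calibration(n) for n in("side","top")}; t=C["top"]
cr=lambda u,v,x0=220,y0=115,f=4:[x0+(u+.5)/f-.5,y0+(v+.5)/f-.5]
w=[((-50,55,10),cr(37,62)),((-50,-55,10),cr(50,450)),((135,55,10),cr(720,65))]
obs=[(l,c,p,1) for l,p in w]
r=fitpose(obs,[555,-125,-.26]);print(r.x,r.fun.reshape(-1,2).round(2))
x=r.x
def loc(px,z):
    P=atz(px,c,z); d=P[:2]-x[:2]; a=x[2]; return [round(v,1) for v in(d[0]*np.cos(a)+d[1]*np.sin(a),-d[0]*np.sin(a)+d[1]*np.cos(a))]
for n,u,v,z in [("armFL",98,107,30),("armFR",98,197,30),("redL wall top front",360,130,42),("redL2",362,250,42),("redR",355,333,42),("redR2",355,444,42),("redback",392,250,42),("tip",497,287,34),("headFL",608,95,60),("headFR",582,505,60),("headBL",770,95,60)]: print(n,loc(cr(u,v),z))
```

```text
[ 5.57605304e+02 -1.24832047e+02 -2.55650569e-01] [[-0.51 -0.22]
 [-0.41  0.6 ]
 [ 1.49 -0.14]]
armFL [np.float64(-31.7), np.float64(44.9)]
armFR [np.float64(-32.2), np.float64(21.8)]
redL wall top front [np.float64(34.0), np.float64(40.5)]
redL2 [np.float64(35.3), np.float64(10.3)]
redR [np.float64(34.0), np.float64(-11.4)]
redR2 [np.float64(34.8), np.float64(-41.5)]
redback [np.float64(42.9), np.float64(10.3)]
tip [np.float64(71.6), np.float64(-1.0)]
headFL [np.float64(90.6), np.float64(51.1)]
headFR [np.float64(91.5), np.float64(-51.8)]
headBL [np.float64(129.4), np.float64(51.6)]
```

drive_tool([
  {"dx": -2, "dy": 36, "dz": 0, "yaw": 5},
  {"dx": -2, "dy": 36, "dz": 0, "yaw": 5},
  {"dx": -2, "dy": 36, "dz": 0, "yaw": 5},
  {"dx": -2, "dy": 36, "dz": 0, "yaw": 5},
  {"dx": -2, "dy": 36, "dz": 0, "yaw": 4},
])

```text
t: 3.32
eef_pos: [544.2, 50.8, 239.9]
tcp_rot: [3.141, 0.0, 1.731]
ft_force: [1.9, 0.4, 0.9]
opening: 1.003
```

drive_tool([
  {"dx": -2, "dy": 36, "dz": 0, "yaw": 0},
  {"dx": -3, "dy": 36, "dz": 0, "yaw": 0},
  {"dx": 0, "dy": 1, "dz": 0, "yaw": 0},
  {"dx": 0, "dy": 0, "dz": 0, "yaw": 0},
])

```text
t: 3.65
eef_pos: [539.5, 124.0, 239.8]
tcp_rot: [3.141, 0.0, 1.73]
ft_force: [0.3, -0.8, -0.0]
opening: 0.999
```

Run:
```python
from h import *
print(env.state()["eef_pos"],env.state()["tcp_rot"])
c=env.calibration("wrist"); im=env.read_camera("wrist"); cv2.imwrite("pics/d_wrist.png",im[:,:,::-1]); np.save("d.npy",c,allow_pickle=True)
for q,z in {"lifter":0,"lifter_handle":80,"lifter_heel":4,"lifter_blade":4,"disc":4}.items():
    for r in env.place_of(q,"wrist")[:3]: print(q,round(r["conf"],2),np.round(r["pixel"],1),np.round(atz(r["pixel"],c,z),1))
cv2.imwrite("pics/d_crop.png",cv2.resize(im[60:270,180:380,::-1],None,fx=3,fy=3,interpolation=cv2.INTER_CUBIC))
```

```text
[539.48208717 124.04259712 239.81894321] [3.14132780e+00 1.59944075e-04 1.73043406e+00]
lifter 0.98 [279.6 173.3] [544.2 130.4   0. ]
lifter 0.96 [ 81.5 147.2] [318.6 125.1   0. ]
lifter 0.56 [336.7  52.2] [582.  266.6   0. ]
lifter_handle 0.67 [341.7  45.6] [574.6 260.7  80. ]
lifter_handle 0.62 [284.4 196.1] [548.9 125.   80. ]
lifter_handle 0.61 [ 13.5 161.6] [293.1 117.9  80. ]
lifter_heel 0.7 [111.9 101.2] [353.1 180.6   4. ]
lifter_heel 0.62 [322.5 174.6] [591.5 137.5   4. ]
lifter_blade 0.97 [384.7  73.2] [635.4 254.4   4. ]
lifter_blade 0.89 [132.   69.7] [372.8 216.    4. ]
disc 0.82 [350.1 175.8] [622.4 141.2   4. ]
```

View pics/d_wrist.png

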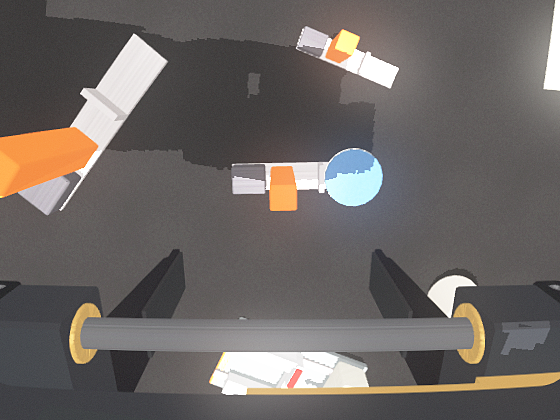

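View pics/d_crop.png

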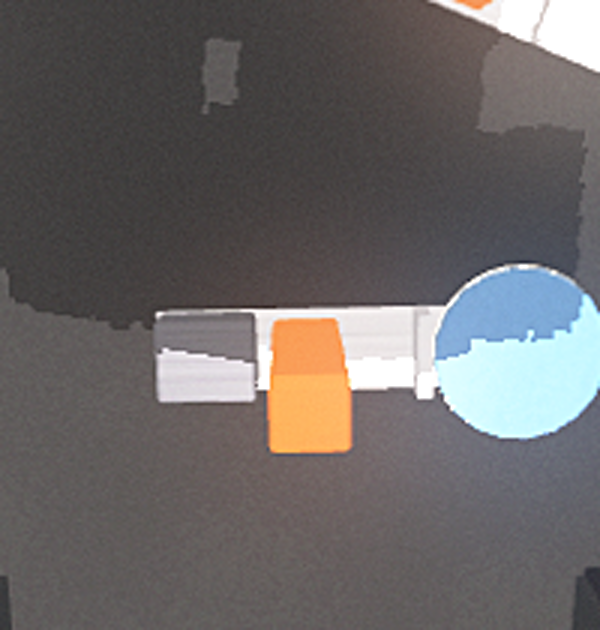

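Run:
```python
from h import *
c=np.load("d.npy",allow_pickle=True).item()
cr=lambda u,v,x0=180,y0=60,f=3:[x0+(u+.5)/f-.5,y0+(v+.5)/f-.5]
obs=[(l,c,cr(*p),1) for l,p in [((-12,12,100),(270,374)),((12,12,100),(350,374)),((12,-12,100),(351,452)),((-12,-12,100),(268,452)),((-55,15,4),(156,312)),((50,15,4),(432,307))]]
r=fitpose(obs[:],[541,128,.16]);print(r.x,np.degrees(r.x[2]),r.fun.reshape(-1,2).round(2))
print("disc",atz(cr(521,351),c,13)); p=r.x
d=atz(cr(521,351),c,13)[:2]-p[:2]; a=p[2]; print(d[0]*np.cos(a)+d[1]*np.sin(a),-d[0]*np.sin(a)+d[1]*np.cos(a))
```

```text
[5.46386856e+02 1.28456336e+02 1.77587885e-01] 10.17503629103765 [[-1.15 -0.14]
 [ 0.21 -0.58]
 [-0.1   0.29]
 [ 0.13  0.72]
 [-0.28 -0.17]
 [ 2.64 -0.01]]
disc [624.00122141 142.28400219  13.        ]
78.83643763296207 -0.10084272352830226
```

drive_tool([
  {"dx": 5, "dy": 4, "dz": -30, "yaw": 1},
  {"dx": 0, "dy": 0, "dz": -38, "yaw": 0},
  {"dx": 0, "dy": 0, "dz": -38, "yaw": 0},
  {"dx": 0, "dy": 0, "dz": -38, "yaw": 0},
  {"dx": 0, "dy": 0, "dz": 0, "yaw": 0},
])

```text
t: 4.37
eef_pos: [541.9, 126.6, 89.9]
tcp_rot: [-3.132, -0.001, 1.745]
ft_force: [0.6, -0.3, -0.8]
opening: 1.003
```

Run:
```python
from h import *
print(env.state()["eef_pos"],env.state()["tcp_rot"])
for n in("side","wrist"):
    im=env.read_camera(n); im=im[170:310,200:380] if n=="side" else im
    cv2.imwrite(f"pics/e_{n}.png",cv2.resize(im[:,:,::-1],None,fx=4 if n=="side" else 1,fy=4 if n=="side" else 1,interpolation=cv2.INTER_CUBIC))
```

```text
[541.88934371 126.55263299  89.87726574] [-3.13197130e+00 -5.37184318e-04  1.74535290e+00]
```

View pics/e_side.png

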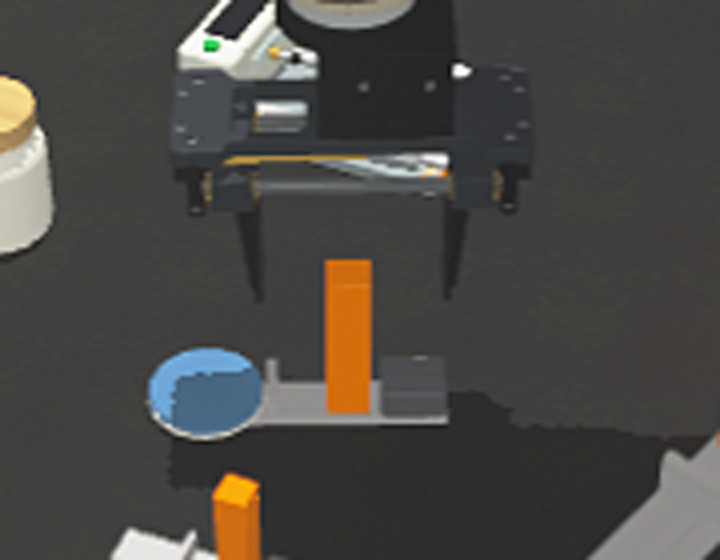

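View pics/e_wrist.png

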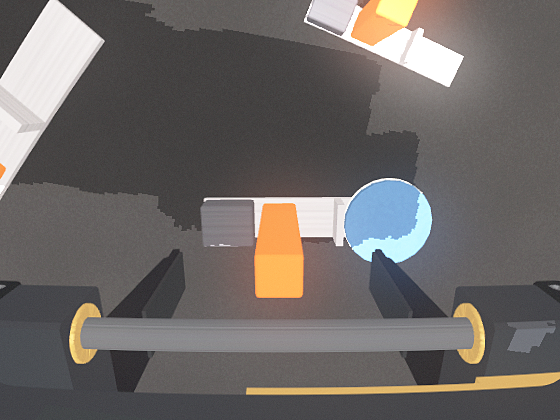

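drive_tool([
  {"dx": 0, "dy": 0, "dz": 0, "yaw": 0},
  {"dx": 0, "dy": 1, "dz": -5, "yaw": 0},
  {"dx": 0, "dy": 0, "dz": 0, "yaw": 0},
])

```text
t: 4.72
eef_pos: [545.4, 128.9, 92.0]
tcp_rot: [3.139, 0.0, 1.746]
ft_force: [-0.4, 0.1, 0.1]
opening: 1.001
```

drive_tool([
  {"dx": 0, "dy": 0, "dz": -20, "yaw": 0},
  {"dx": 0, "dy": 0, "dz": -20, "yaw": 0},
  {"dx": 0, "dy": 0, "dz": -10, "yaw": 0},
  {"dx": 0, "dy": 0, "dz": 0, "yaw": 0},
  {"dx": 0, "dy": 0, "dz": 0, "yaw": 0},
])

```text
t: 5.13
eef_pos: [545.0, 128.8, 41.1]
tcp_rot: [3.141, 0.0, 1.747]
ft_force: [-0.2, 0.5, -0.3]
opening: 0.999
```

Run:
```python
from h import *
print(env.state()["eef_pos"],env.state()["tcp_rot"])
for n in("side","wrist"):
    im=env.read_camera(n); im=im[170:310,200:380] if n=="side" else im
    cv2.imwrite(f"pics/f_{n}.png",cv2.resize(im[:,:,::-1],None,fx=4 if n=="side" else 1,fy=4 if n=="side" else 1,interpolation=cv2.INTER_CUBIC))
```

```text
[544.95711563 128.82467012  41.14190553] [3.14148655e+00 1.53184711e-05 1.74662839e+00]
```

View pics/f_side.png

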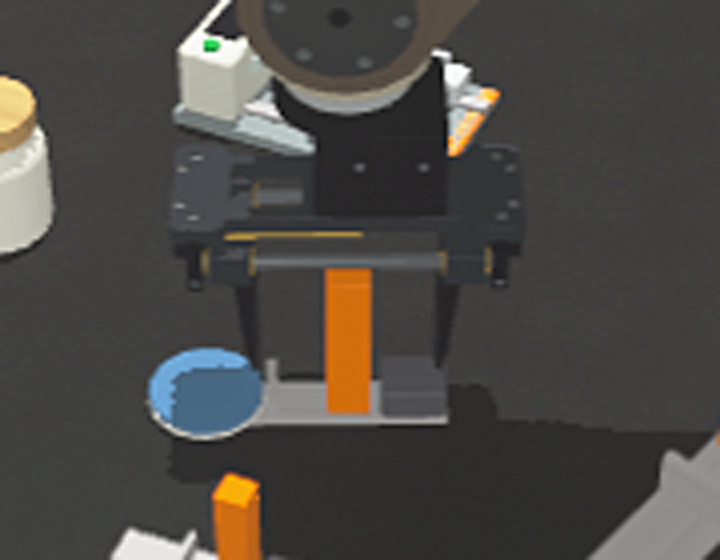

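View pics/f_wrist.png

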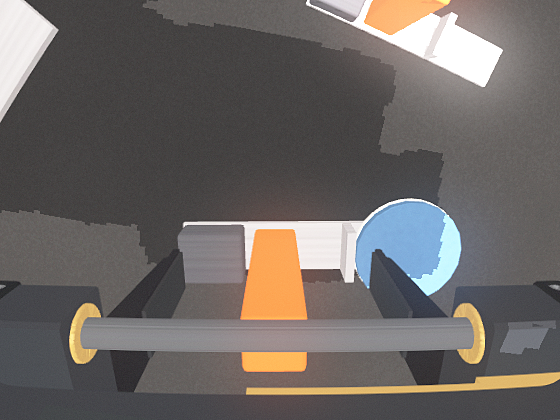

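drive_tool([
  {"dx": 0, "dy": 0, "dz": 0, "yaw": 0},
  {"dx": 0, "dy": 0, "dz": 0, "yaw": 0},
  {"dx": 0, "dy": 0, "dz": 0, "yaw": 0},
  {"dx": 0, "dy": 0, "dz": 0, "yaw": 0},
  {"dx": 0, "dy": 0, "dz": 0, "yaw": 0},
], grip=0.32)

```text
t: 5.65
eef_pos: [544.8, 128.8, 40.8]
tcp_rot: [3.141, 0.0, 1.747]
ft_force: [0.8, 1.0, -0.4]
opening: 0.705
```

drive_tool([
  {"dx": 0, "dy": 0, "dz": 0, "yaw": 0},
  {"dx": 0, "dy": 0, "dz": 0, "yaw": 0},
  {"dx": 0, "dy": 0, "dz": 0, "yaw": 0},
  {"dx": 0, "dy": 0, "dz": 0, "yaw": 0},
  {"dx": 0, "dy": 0, "dz": 0, "yaw": 0},
], grip=0.0)

```text
t: 6.07
eef_pos: [544.7, 128.8, 40.6]
tcp_rot: [3.142, 0.0, 1.747]
ft_force: [0.7, 1.0, 1.0]
opening: 0.358
```

drive_tool([
  {"dx": 0, "dy": 0, "dz": 0, "yaw": 0},
  {"dx": 0, "dy": 0, "dz": 0, "yaw": 0},
  {"dx": 0, "dy": 0, "dz": 0, "yaw": 0},
  {"dx": 0, "dy": 0, "dz": 0, "yaw": 0},
  {"dx": 0, "dy": 0, "dz": 0, "yaw": 0},
])

```text
t: 6.48
eef_pos: [544.7, 128.8, 40.6]
tcp_rot: [-3.141, -0.0, 1.747]
ft_force: [-1.2, 0.6, 0.3]
opening: 0.255
```

Run:
```python
from h import *
s=env.state();print(s["t"],s["eef_pos"],s["tcp_rot"],s["ft_force"],s["moment"],s["opening"])
for n in("side","wrist"):
    im=env.read_camera(n); im=im[170:310,200:380] if n=="side" else im
    cv2.imwrite(f"pics/g_{n}.png",cv2.resize(im[:,:,::-1],None,fx=4 if n=="side" else 1,fy=4 if n=="side" else 1,interpolation=cv2.INTER_CUBIC))
```

```text
6.4833 [544.6575992  128.77897417  40.6224794 ] [-3.14148358e+00 -2.22737938e-06  1.74660073e+00] [-1.22787031  0.63547394  0.2577799 ] [-0.01709036 -0.04359698  0.05981073] 0.2553182550935644
```

View pics/g_side.png

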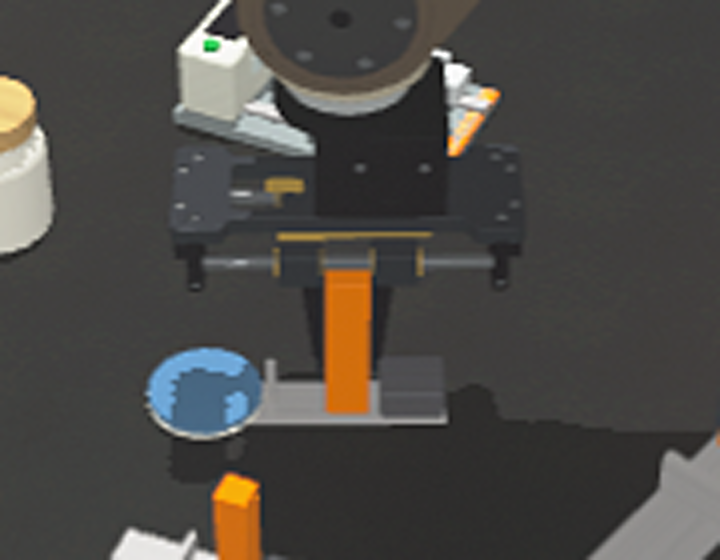

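View pics/g_wrist.png

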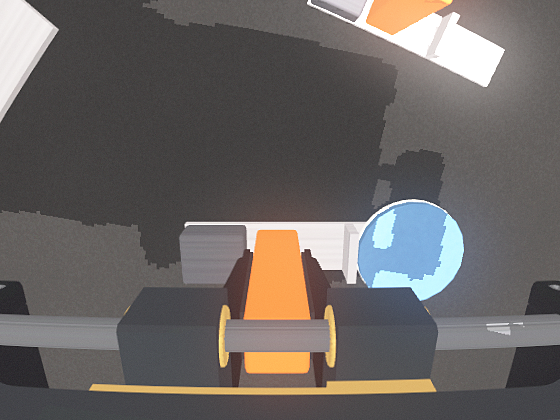

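drive_tool([
  {"dx": 0, "dy": 0, "dz": 0, "yaw": 0},
  {"dx": 0, "dy": 0, "dz": 2, "yaw": 0},
  {"dx": 0, "dy": 0, "dz": 4, "yaw": 0},
  {"dx": 0, "dy": 0, "dz": 6, "yaw": 0},
  {"dx": 0, "dy": 0, "dz": 6, "yaw": 0},
])

```text
t: 7.0
eef_pos: [544.7, 128.8, 59.1]
tcp_rot: [-3.141, -0.0, 1.747]
ft_force: [-0.5, -1.2, -4.5]
opening: 0.252
```

drive_tool([
  {"dx": 0, "dy": 0, "dz": 8, "yaw": 0},
  {"dx": 0, "dy": 0, "dz": 8, "yaw": 0},
  {"dx": 0, "dy": 0, "dz": 8, "yaw": 0},
  {"dx": 0, "dy": 0, "dz": 5, "yaw": 0},
  {"dx": 0, "dy": 0, "dz": 2, "yaw": 0},
])

```text
t: 7.42
eef_pos: [545.1, 128.8, 90.9]
tcp_rot: [3.14, 0.0, 1.747]
ft_force: [-0.5, -0.2, -3.1]
opening: 0.252
```

Run:
```python
from h import *
s=env.state();print(s["t"],s["eef_pos"],s["tcp_rot"],s["ft_force"],s["moment"],s["opening"])
for n in("side","wrist"):
    im=env.read_camera(n); im=im[170:310,200:380] if n=="side" else im
    cv2.imwrite(f"pics/h_{n}.png",cv2.resize(im[:,:,::-1],None,fx=4 if n=="side" else 1,fy=4 if n=="side" else 1,interpolation=cv2.INTER_CUBIC))
```

```text
7.4167 [545.0917697  128.83548696  90.88468556] [3.14000004e+00 1.26485435e-04 1.74665853e+00] [-0.45140089 -0.18468733 -3.05240312] [-0.00359942 -0.09208331 -0.02752357] 0.2522930888183491
```

View pics/h_side.png

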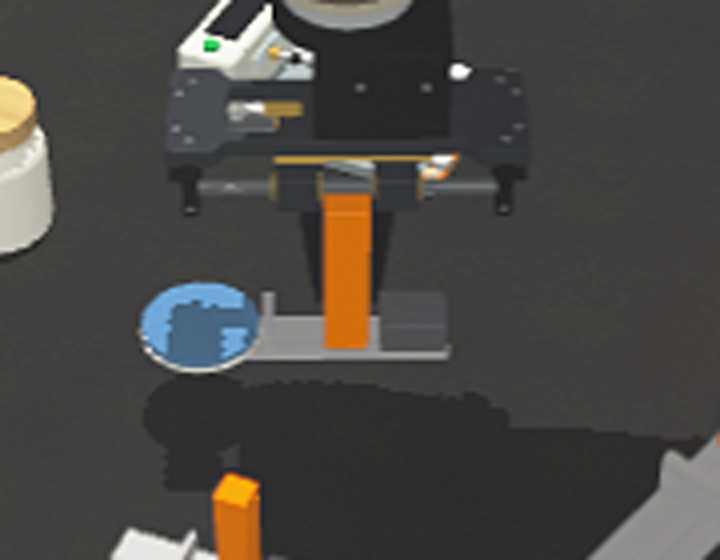

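View pics/h_wrist.png

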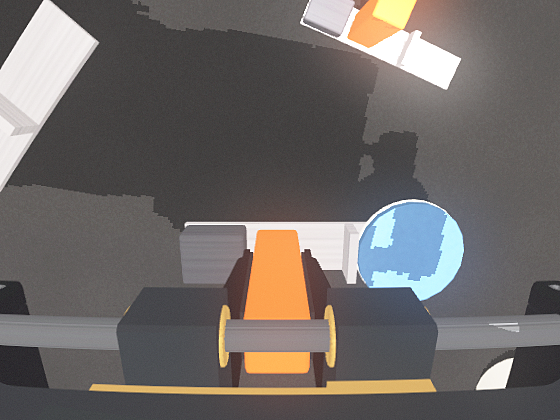

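drive_tool([
  {"dx": -1, "dy": -4, "dz": 2, "yaw": -0.5},
  {"dx": -2, "dy": -7, "dz": 3, "yaw": -1},
  {"dx": -3, "dy": -10, "dz": 3, "yaw": -1.5},
  {"dx": -3, "dy": -10, "dz": 3, "yaw": -1.5},
  {"dx": -3, "dy": -10, "dz": 1, "yaw": -1.5},
])

```text
t: 7.93
eef_pos: [532.4, 86.5, 102.1]
tcp_rot: [3.141, 0.0, 1.639]
ft_force: [-0.4, -0.0, -4.1]
opening: 0.254
```

drive_tool([
  {"dx": -3, "dy": -10, "dz": 0, "yaw": -1.5},
  {"dx": -3, "dy": -10, "dz": 0, "yaw": -1.5},
  {"dx": -3, "dy": -10, "dz": 0, "yaw": -1.5},
  {"dx": -3, "dy": -10, "dz": 0, "yaw": -1.5},
  {"dx": -3, "dy": -10, "dz": 0, "yaw": -1.5},
])

```text
t: 8.35
eef_pos: [517.4, 36.7, 101.6]
tcp_rot: [-3.142, -0.0, 1.508]
ft_force: [0.6, 0.6, -4.1]
opening: 0.251
```

drive_tool([
  {"dx": -3, "dy": -10, "dz": 0, "yaw": -1.5},
  {"dx": -3, "dy": -10, "dz": 0, "yaw": -1.5},
  {"dx": -3, "dy": -10, "dz": 0, "yaw": -1.5},
  {"dx": -3, "dy": -10, "dz": 0, "yaw": -1.5},
  {"dx": -3, "dy": -10, "dz": 0, "yaw": -1.5},
])

```text
t: 8.77
eef_pos: [502.4, -13.2, 101.6]
tcp_rot: [3.142, 0.0, 1.378]
ft_force: [1.0, 0.0, -4.4]
opening: 0.252
```

drive_tool([
  {"dx": -4, "dy": -10, "dz": 0, "yaw": -1.5},
  {"dx": -4, "dy": -10, "dz": 0, "yaw": -1.3},
  {"dx": -4, "dy": -10, "dz": 0, "yaw": -1},
  {"dx": -4, "dy": -10, "dz": 0, "yaw": 0},
  {"dx": -4, "dy": -10, "dz": 0, "yaw": 0},
])

```text
t: 9.18
eef_pos: [482.3, -63.2, 101.7]
tcp_rot: [3.141, 0.0, 1.314]
ft_force: [-1.0, -0.5, -4.0]
opening: 0.252
```

drive_tool([
  {"dx": -3, "dy": -8, "dz": 0, "yaw": 0},
  {"dx": -3, "dy": -6, "dz": 0, "yaw": 0},
  {"dx": -2, "dy": -3, "dz": 0, "yaw": 0},
  {"dx": 0, "dy": 0, "dz": 0, "yaw": 0},
  {"dx": 0, "dy": 0, "dz": 0, "yaw": 0},
])

```text
t: 9.6
eef_pos: [474.7, -79.2, 101.7]
tcp_rot: [3.141, -0.0, 1.314]
ft_force: [-0.0, 0.4, -3.2]
opening: 0.249
```

Run:
```python
from h import *
s=env.state();print(s["t"],s["eef_pos"],s["tcp_rot"],s["ft_force"],s["moment"],s["opening"])
c=env.calibration("wrist");np.save("i.npy",c,allow_pickle=True)
for n in("side","wrist","top"):
    im=env.read_camera(n)
    cv2.imwrite(f"pics/i_{n}.png",im[:,:,::-1])
    x0,y0,w,h={"side":(220,110,150,120),"wrist":(160,100,300,225),"top":(270,130,120,110)}[n]
    cv2.imwrite(f"pics/i_{n}_c.png",cv2.resize(im[y0:y0+h,x0:x0+w,::-1],None,fx=5 if n!="wrist" else 2.5,fy=5 if n!="wrist" else 2.5,interpolation=cv2.INTER_CUBIC))
```

```text
9.6 [474.74473542 -79.21297272 101.68226025] [ 3.14146572e+00 -4.85982943e-05  1.31356945e+00] [-2.84742002e-03  4.49242905e-01 -3.18328738e+00] [-0.04939567 -0.09544564  0.00556028] 0.2489844176236635
```

View pics/i_side_c.png

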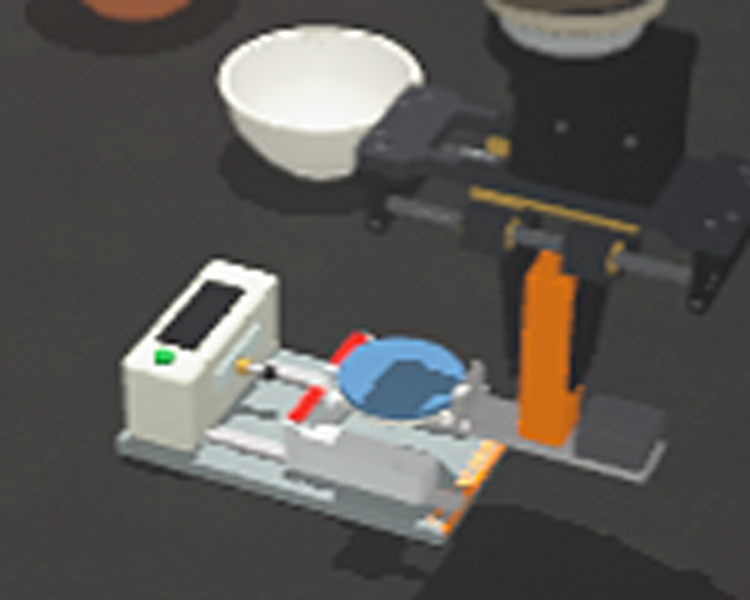

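View pics/i_wrist_c.png

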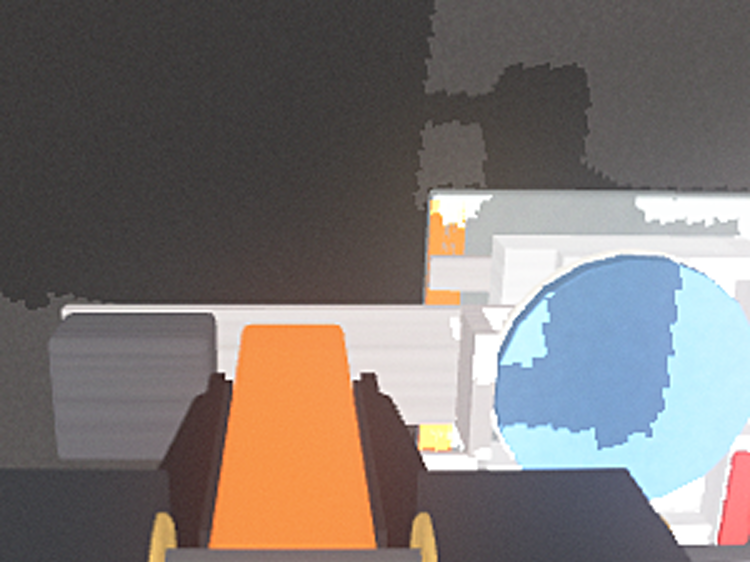

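View pics/i_top_c.png

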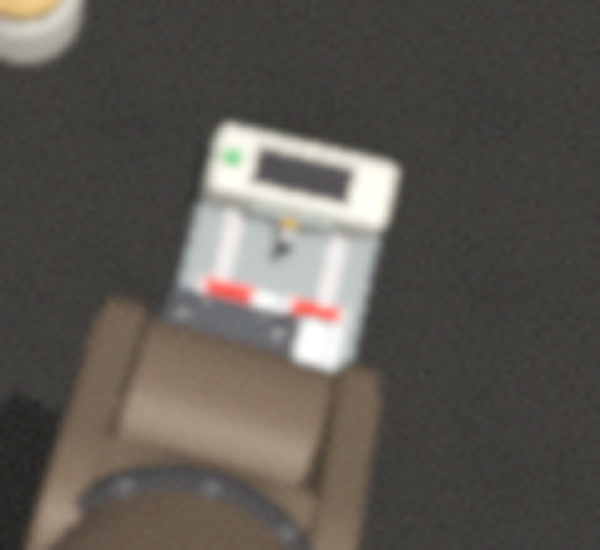

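drive_tool([
  {"dx": 0, "dy": -4, "dz": 0, "yaw": 0},
  {"dx": 0, "dy": -7, "dz": 0, "yaw": 0},
  {"dx": -1, "dy": -7, "dz": 0, "yaw": 0},
  {"dx": 0, "dy": -4, "dz": 0, "yaw": 0},
  {"dx": 0, "dy": -2, "dz": 0, "yaw": 0},
])

```text
t: 10.17
eef_pos: [473.7, -104.1, 101.6]
tcp_rot: [3.141, 0.0, 1.313]
ft_force: [0.9, -0.3, -4.5]
opening: 0.251
```

drive_tool([
  {"dx": 0, "dy": 0, "dz": 0, "yaw": 0},
  {"dx": 0, "dy": 0, "dz": 0, "yaw": 0},
  {"dx": 0, "dy": 0, "dz": 0, "yaw": 0},
])

```text
t: 10.42
eef_pos: [473.7, -103.1, 101.7]
tcp_rot: [-3.142, -0.0, 1.314]
ft_force: [-0.6, 0.3, -4.7]
opening: 0.252
```

```bash
cat > look.py <<'E'
from h import *
import sys
def look(p):
    s=env.state();print(s["t"],s["eef_pos"].round(1),s["tcp_rot"].round(4),s["ft_force"].round(1),s["moment"].round(2),round(s["opening"],3))
    c=env.calibration("wrist");np.save(p+".npy",c,allow_pickle=True)
    for n in("side","wrist"):
        im=env.read_camera(n)
        cv2.imwrite(f"pics/{p}_{n}.png",im[:,:,::-1])
        x0,y0,w,h={"side":(220,130,150,110),"wrist":(160,100,300,225)}[n]; f=5 if n!="wrist" else 2.5
        cv2.imwrite(f"pics/{p}_{n}_c.png",cv2.resize(im[y0:y0+h,x0:x0+w,::-1],None,fx=f,fy=f,interpolation=cv2.INTER_CUBIC))
look(sys.argv[1])
E
python3 look.py j
```

```text
10.4167 [ 473.7 -103.1  101.7] [-3.1416 -0.      1.3137] [-0.6  0.3 -4.7] [-0.02 -0.08  0.03] 0.252
```

View pics/j_side_c.png

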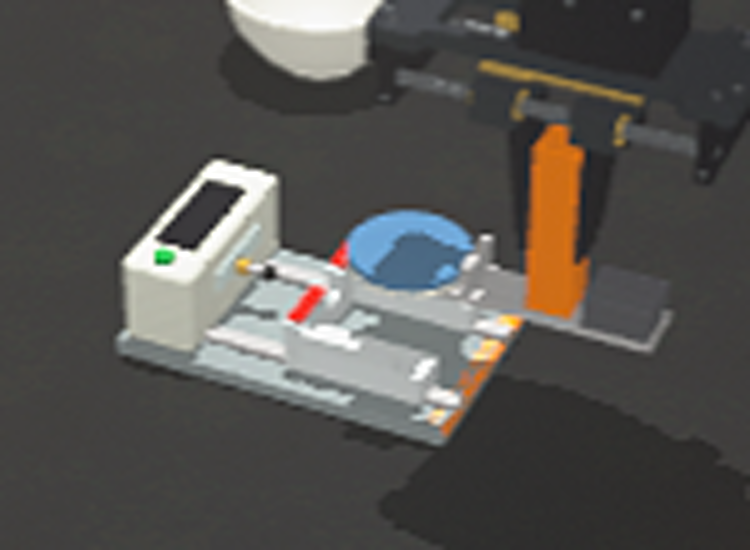

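View pics/j_wrist_c.png

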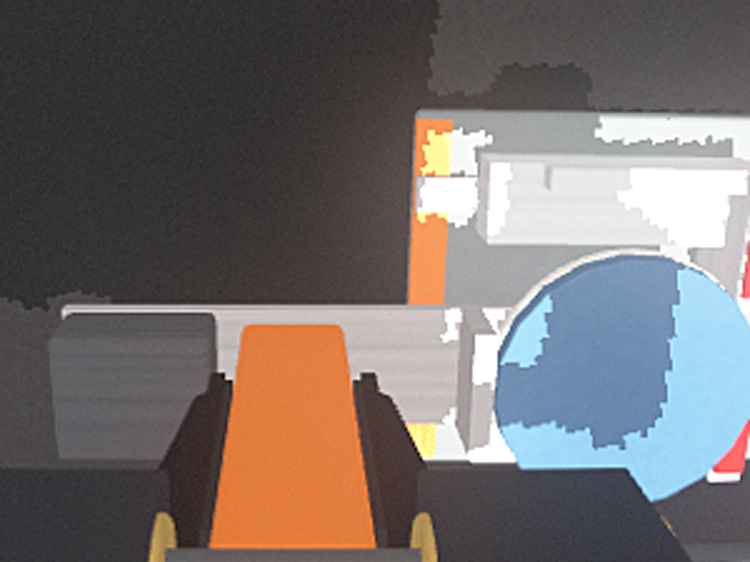

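Run:
```python
from h import *
c=np.load("j.npy",allow_pickle=True).item()
cr=lambda u,v:[160+(u+.5)/2.5-.5,100+(v+.5)/2.5-.5]
a=-.257
tcp=np.array([473.7,-103.1])
def L(u,v,z,o=tcp):
    d=atz(cr(u,v),c,z)[:2]-o; return np.round([d[0]*np.cos(a)+d[1]*np.sin(a),-d[0]*np.sin(a)+d[1]*np.cos(a)],1)
for n,u,v,z in [("tail(-55,15)",62,305,65.1),("plate edge heel(?,15)",505,304,65.1),("cw top",72,314,85.1),("cwr",216,314,85.1),("disc c",625,375,74.1),
 ("base FL(-50,55)",416,111,10),("base left edge far",745,113,10),("armFL out(-32,44)",482,153,30),("arm inner(-32,22)",488,243,30),("arm inner far",700,247,30)]: print(n,L(u,v,z))
```

```text
tail(-55,15) [-52.8  15.9]
plate edge heel(?,15) [51.8 16.4]
cw top [-45.5  20.5]
cwr [-14.7  20.6]
disc c [79.   1.9]
base FL(-50,55) [36.3 55.3]
base left edge far [131.2  55.9]
armFL out(-32,44) [51.5 46.6]
arm inner(-32,22) [54.5 22.2]
arm inner far [113.4  21.3]
```

drive_tool([
  {"dx": 0, "dy": 0, "dz": -3, "yaw": 0},
  {"dx": 0, "dy": 0, "dz": -6, "yaw": 0},
  {"dx": 0, "dy": 0, "dz": -7, "yaw": 0},
  {"dx": 0, "dy": 0, "dz": -6, "yaw": 0},
  {"dx": 0, "dy": 0, "dz": -4, "yaw": 0},
])

```text
t: 10.93
eef_pos: [473.4, -103.1, 74.5]
tcp_rot: [-3.14, -0.0, 1.314]
ft_force: [-0.9, 0.1, -4.2]
opening: 0.252
```

drive_tool([
  {"dx": 0, "dy": 0, "dz": -3, "yaw": 0},
  {"dx": 0, "dy": 0, "dz": -1, "yaw": 0},
  {"dx": 0, "dy": 0, "dz": 0, "yaw": 0},
])

```text
t: 11.18
eef_pos: [473.7, -103.2, 71.3]
tcp_rot: [-3.141, -0.0, 1.314]
ft_force: [-0.5, 0.6, -4.1]
opening: 0.251
```

```bash
python3 look.py k
```

```text
11.1833 [ 473.7 -103.2   71.3] [-3.1411 -0.      1.3138] [-0.5  0.6 -4.1] [ 0.02 -0.05 -0.06] 0.251
```

View pics/k_side_c.png

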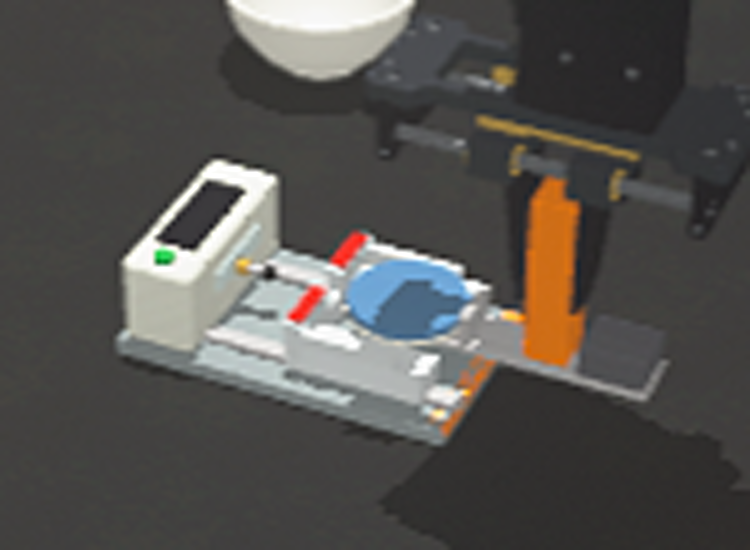

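View pics/k_wrist_c.png

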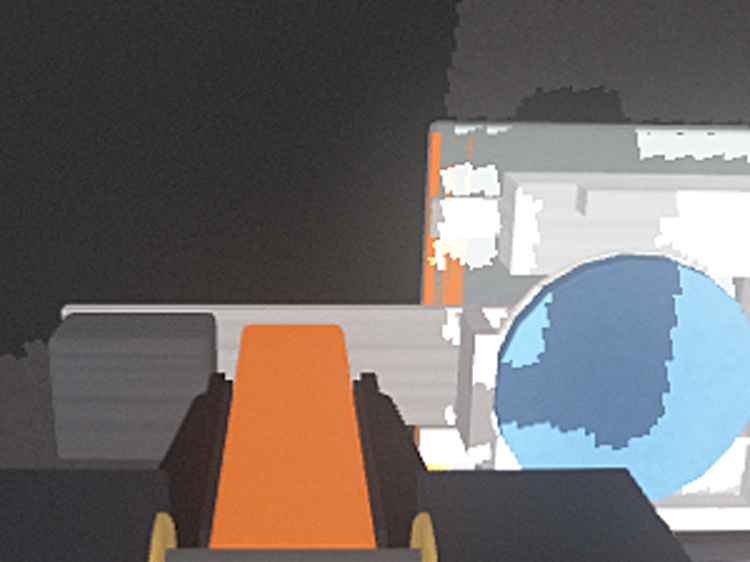

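drive_tool([
  {"dx": 0, "dy": 0, "dz": -2, "yaw": 0},
  {"dx": 0, "dy": 0, "dz": -2, "yaw": 0},
  {"dx": 0, "dy": 0, "dz": -2, "yaw": 0},
  {"dx": 0, "dy": 0, "dz": -2, "yaw": 0},
  {"dx": 0, "dy": 0, "dz": 0, "yaw": 0},
])

```text
t: 11.7
eef_pos: [473.6, -103.2, 63.3]
tcp_rot: [-3.141, -0.0, 1.314]
ft_force: [-0.1, -0.3, -3.2]
opening: 0.25
```

drive_tool([
  {"dx": 0, "dy": 0, "dz": -2, "yaw": 0},
  {"dx": 0, "dy": 0, "dz": -2, "yaw": 0},
  {"dx": 0, "dy": 0, "dz": -1, "yaw": 0},
  {"dx": 0, "dy": 0, "dz": 0, "yaw": 0},
  {"dx": 0, "dy": 0, "dz": 0, "yaw": 0},
])

```text
t: 12.12
eef_pos: [473.7, -103.2, 58.6]
tcp_rot: [-3.141, -0.0, 1.314]
ft_force: [0.1, 0.8, -3.8]
opening: 0.254
```

```bash
python3 look.py l
```

```text
12.1167 [ 473.7 -103.2   58.6] [-3.1415 -0.      1.3137] [ 0.1  0.8 -3.8] [-0.01 -0.1  -0.03] 0.254
```

View pics/l_side_c.png

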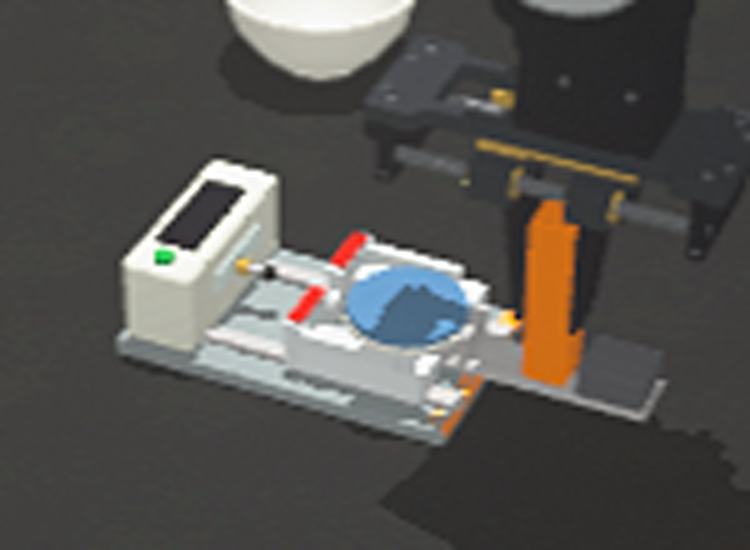

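View pics/l_wrist_c.png

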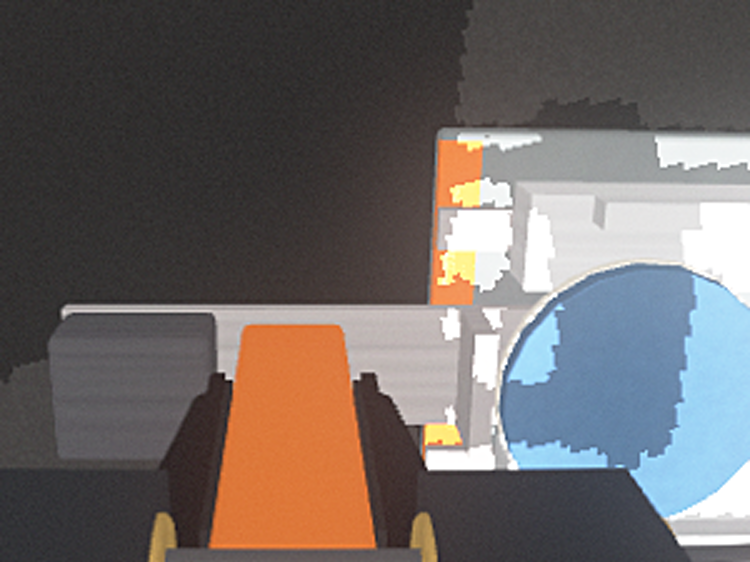

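Run:
```python
from h import *
c=np.load("l.npy",allow_pickle=True).item()
cr=lambda u,v:[160+(u+.5)/2.5-.5,100+(v+.5)/2.5-.5]
a=-.257
tcp=np.array([473.7,-103.2])
def L(u,v,z,o=tcp):
    d=atz(cr(u,v),c,z)[:2]-o; return np.round([d[0]*np.cos(a)+d[1]*np.sin(a),-d[0]*np.sin(a)+d[1]*np.cos(a)],1)
for n,u,v,z in [("disc topmost (y=32)",635,262,39),("disc left (x-32)",500,400,39),("disc (lower right)",700,510,39),
 ("base FL(-50,55)",438,129,10),("base edge far",745,129,10),("arm out",516,183,30),("arm inner",523,293,30),("fence in L (38, z38) far",745,204,38),("fence start x=-21+j",605,200,38),("right fence lower",730,540,38),("right fence upper",730,521,38),("plate",62,305,22),("plate2",400,305,22)]: print(n,L(u,v,z))
im=cv2.imread("pics/l_wrist.png");cv2.imwrite("pics/l_w2.png",cv2.resize(im[160:320,340:540],None,fx=4,fy=4,interpolation=cv2.INTER_CUBIC))
```

```text
disc topmost (y=32) [75.3 31.5]
disc left (x-32) [48.1 -0.7]
disc (lower right) [ 98.2 -29.4]
base FL(-50,55) [35.9 55.9]
base edge far [110.3  56.7]
arm out [50.4 46.8]
arm inner [53.8 21.6]
fence in L (38, z38) far [98.5 44.2]
fence start x=-21+j [67.7 44.8]
right fence lower [107.5 -38.4]
right fence upper [106.7 -33.1]
plate [-52.8  15.9]
plate2 [27.  16.1]
```

View pics/l_w2.png

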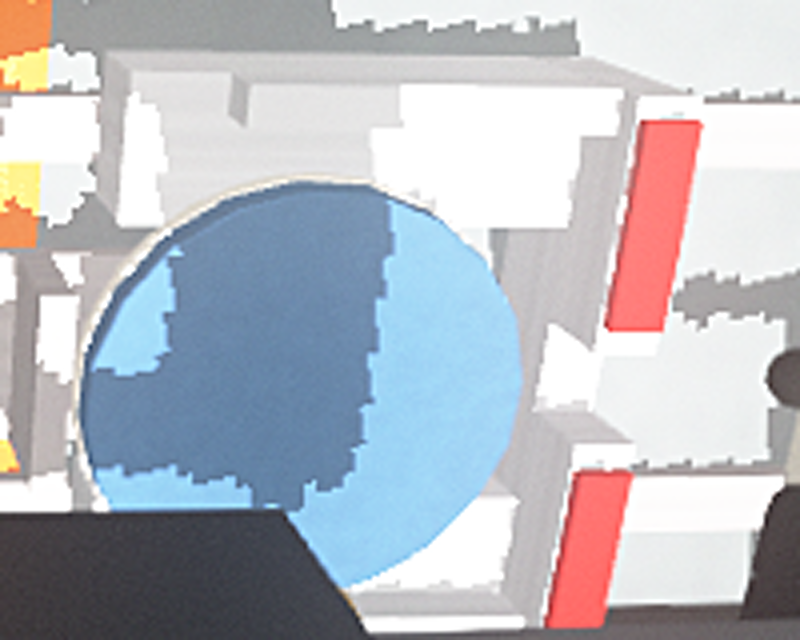

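drive_tool([
  {"dx": 0.5, "dy": -0.13, "dz": 0, "yaw": 0},
  {"dx": 1.0, "dy": -0.26, "dz": 0, "yaw": 0},
  {"dx": 1.0, "dy": -0.26, "dz": 0, "yaw": 0},
  {"dx": 1.0, "dy": -0.26, "dz": 0, "yaw": 0},
  {"dx": 1.0, "dy": -0.26, "dz": 0, "yaw": 0},
])

```text
t: 12.63
eef_pos: [478.3, -104.4, 58.7]
tcp_rot: [-3.142, -0.0, 1.314]
ft_force: [-0.2, -0.0, -3.0]
opening: 0.255
```

drive_tool([
  {"dx": 1.0, "dy": -0.26, "dz": 0, "yaw": 0},
  {"dx": 1.0, "dy": -0.26, "dz": 0, "yaw": 0},
  {"dx": 1.0, "dy": -0.26, "dz": 0, "yaw": 0},
  {"dx": 1.0, "dy": -0.26, "dz": 0, "yaw": 0},
  {"dx": 1.0, "dy": -0.26, "dz": 0, "yaw": 0},
])

```text
t: 13.05
eef_pos: [483.3, -105.7, 58.7]
tcp_rot: [3.142, -0.0, 1.314]
ft_force: [-0.5, 0.2, -4.0]
opening: 0.253
```

drive_tool([
  {"dx": 1.0, "dy": -0.26, "dz": 0, "yaw": 0},
  {"dx": 1.0, "dy": -0.26, "dz": 0, "yaw": 0},
  {"dx": 1.0, "dy": -0.26, "dz": 0, "yaw": 0},
  {"dx": 1.0, "dy": -0.26, "dz": 0, "yaw": 0},
])

```text
t: 13.38
eef_pos: [486.8, -106.6, 58.5]
tcp_rot: [-3.14, -0.0, 1.314]
ft_force: [-4.7, 0.6, -1.9]
opening: 0.25
```

```bash
python3 look.py m
```

```text
13.3833 [ 486.8 -106.6   58.5] [-3.1405e+00 -1.0000e-04  1.3137e+00] [-4.7  0.6 -1.9] [ 0.14  0.68 -0.03] 0.25
```

View pics/m_side_c.png

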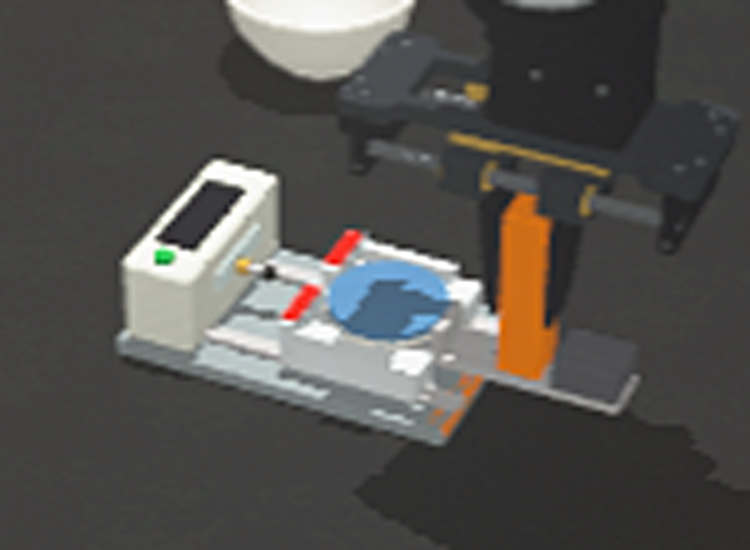

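View pics/m_wrist_c.png

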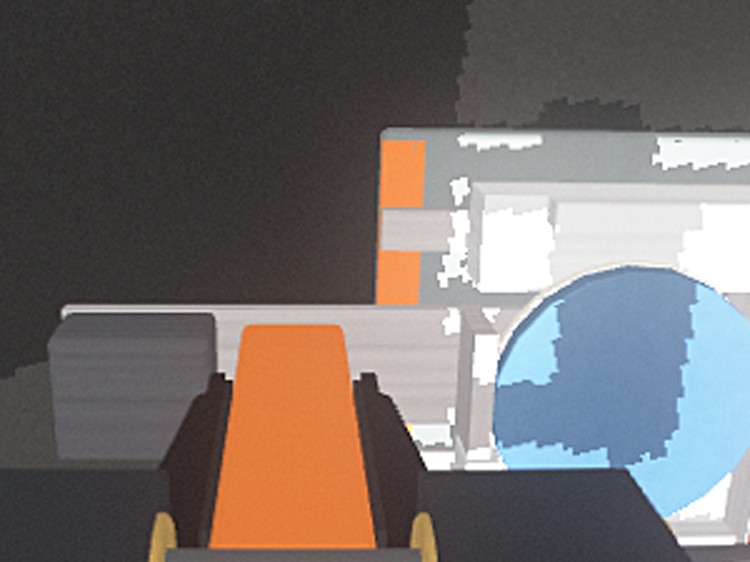

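drive_tool([
  {"dx": 1.0, "dy": -0.26, "dz": 0, "yaw": 0},
  {"dx": 1.0, "dy": -0.26, "dz": 0, "yaw": 0},
  {"dx": 1.0, "dy": -0.26, "dz": 0, "yaw": 0},
  {"dx": 1.0, "dy": -0.26, "dz": 0, "yaw": 0},
  {"dx": 1.0, "dy": -0.26, "dz": 0, "yaw": 0},
])

```text
t: 13.9
eef_pos: [492.3, -108.0, 58.6]
tcp_rot: [-3.141, -0.0, 1.314]
ft_force: [-4.0, 0.9, -4.3]
opening: 0.252
```

drive_tool([
  {"dx": 1.0, "dy": -0.26, "dz": 0, "yaw": 0},
  {"dx": 1.0, "dy": -0.26, "dz": 0, "yaw": 0},
  {"dx": 1.0, "dy": -0.26, "dz": 0, "yaw": 0},
  {"dx": 1.0, "dy": -0.26, "dz": 0, "yaw": 0},
  {"dx": 1.0, "dy": -0.26, "dz": 0, "yaw": 0},
])

```text
t: 14.32
eef_pos: [497.3, -109.3, 58.6]
tcp_rot: [3.142, -0.0, 1.314]
ft_force: [-3.0, 1.8, -3.5]
opening: 0.252
```

```bash
python3 look.py n
```

```text
14.3167 [ 497.3 -109.3   58.6] [ 3.1415 -0.      1.3137] [-3.   1.8 -3.5] [ 0.26  0.76 -0.01] 0.252
```

View pics/n_side_c.png

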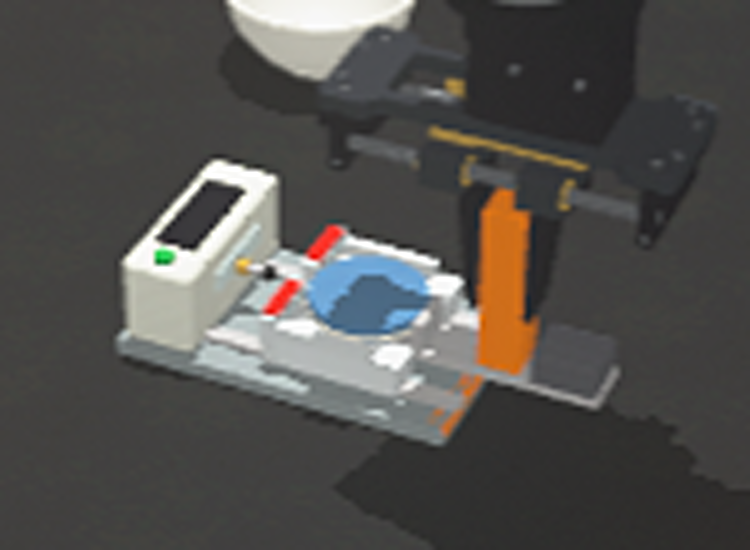

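View pics/n_wrist_c.png

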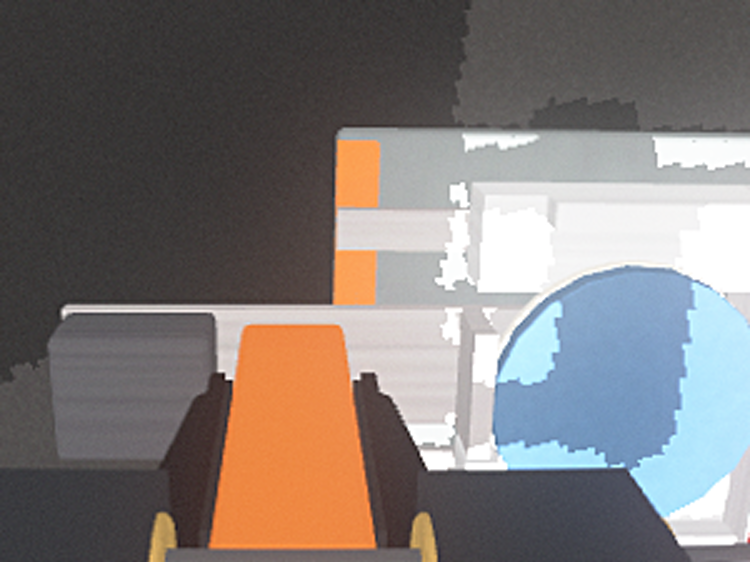

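drive_tool([
  {"dx": 1.0, "dy": -0.26, "dz": 0, "yaw": 0},
  {"dx": 1.0, "dy": -0.26, "dz": 0, "yaw": 0},
  {"dx": 1.0, "dy": -0.26, "dz": 0, "yaw": 0},
  {"dx": 1.0, "dy": -0.26, "dz": 0, "yaw": 0},
  {"dx": 1.0, "dy": -0.26, "dz": 0, "yaw": 0},
])

```text
t: 14.83
eef_pos: [502.3, -110.6, 58.7]
tcp_rot: [3.142, -0.0, 1.314]
ft_force: [-4.3, 0.6, -2.7]
opening: 0.248
```

drive_tool([
  {"dx": 0.5, "dy": -0.13, "dz": 0, "yaw": 0},
  {"dx": 0.5, "dy": -0.13, "dz": 0, "yaw": 0},
])

```text
t: 15.0
eef_pos: [503.3, -110.9, 58.6]
tcp_rot: [3.142, -0.0, 1.314]
ft_force: [-2.7, 1.1, -4.3]
opening: 0.254
```

```bash
python3 look.py o
```

```text
15.0 [ 503.3 -110.9   58.6] [ 3.1415 -0.      1.3137] [-2.7  1.1 -4.3] [ 0.25  0.76 -0.03] 0.254
```

View pics/o_side_c.png

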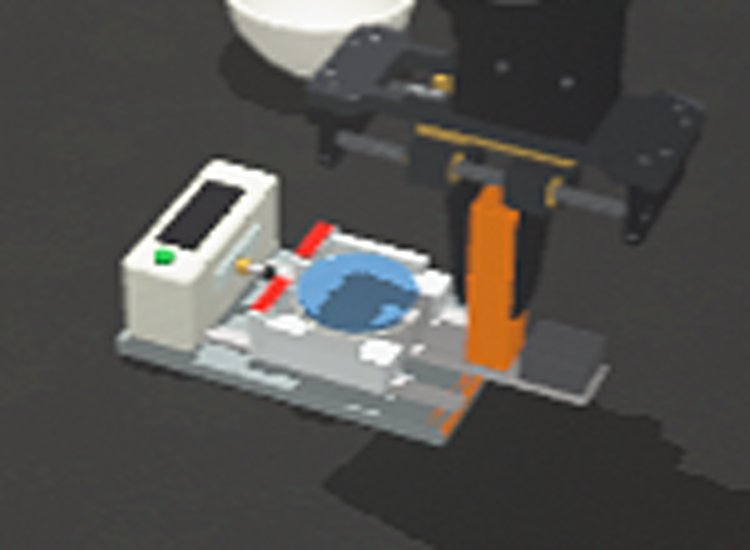

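drive_tool([
  {"dx": 1.0, "dy": -0.26, "dz": 0, "yaw": 0},
  {"dx": 1.0, "dy": -0.26, "dz": 0, "yaw": 0},
])

```text
t: 15.27
eef_pos: [505.3, -111.4, 58.7]
tcp_rot: [-3.142, 0.0, 1.314]
ft_force: [-3.3, 1.2, -3.2]
opening: 0.251
```

drive_tool([
  {"dx": 1.0, "dy": -0.26, "dz": 0, "yaw": 0},
  {"dx": 1.0, "dy": -0.26, "dz": 0, "yaw": 0},
])

```text
t: 15.43
eef_pos: [507.4, -112.0, 58.7]
tcp_rot: [3.141, 0.0, 1.314]
ft_force: [-3.5, 0.5, -3.2]
opening: 0.249
```

drive_tool([
  {"dx": 0.5, "dy": -0.13, "dz": 0, "yaw": 0},
  {"dx": 0.5, "dy": -0.13, "dz": 0, "yaw": 0},
])

```text
t: 15.6
eef_pos: [508.3, -112.2, 58.6]
tcp_rot: [3.142, 0.0, 1.314]
ft_force: [-3.8, 1.0, -3.5]
opening: 0.252
```

```bash
python3 look.py p
```

```text
15.6 [ 508.3 -112.2   58.6] [3.1415 0.     1.3138] [-3.8  1.  -3.5] [ 0.27  0.73 -0.06] 0.252
```

View pics/p_side_c.png

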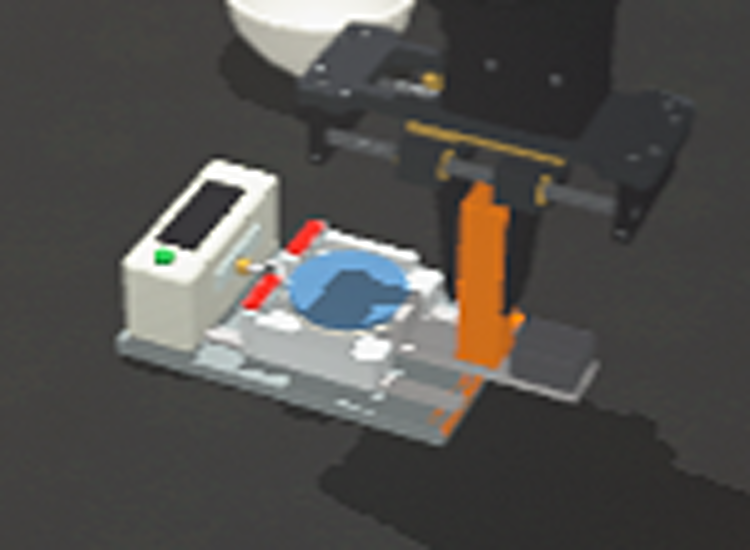

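drive_tool([
  {"dx": 0.5, "dy": -0.13, "dz": 0, "yaw": 0},
  {"dx": 0.5, "dy": -0.13, "dz": 0, "yaw": 0},
])

```text
t: 15.87
eef_pos: [509.3, -112.4, 58.7]
tcp_rot: [3.142, 0.0, 1.314]
ft_force: [-4.3, 1.9, -3.7]
opening: 0.25
```

drive_tool([
  {"dx": 0.5, "dy": -0.13, "dz": 0, "yaw": 0},
  {"dx": 0.5, "dy": -0.13, "dz": 0, "yaw": 0},
])

```text
t: 16.03
eef_pos: [510.3, -112.7, 58.6]
tcp_rot: [3.142, -0.0, 1.314]
ft_force: [-3.5, 1.4, -3.4]
opening: 0.251
```

drive_tool([
  {"dx": 0.5, "dy": -0.13, "dz": 0, "yaw": 0},
  {"dx": 0.5, "dy": -0.13, "dz": 0, "yaw": 0},
])

```text
t: 16.2
eef_pos: [511.3, -113.0, 58.7]
tcp_rot: [3.141, 0.0, 1.314]
ft_force: [-3.0, 1.2, -4.2]
opening: 0.251
```

```bash
python3 look.py q; python3 -c "
import cv2
im=cv2.imread('pics/q_side.png');cv2.imwrite('pics/q_z.png',cv2.resize(im[160:220,240:320],None,fx=9,fy=9,interpolation=cv2.INTER_CUBIC))"
```

```text
16.2 [ 511.3 -113.    58.7] [3.1415 0.     1.3138] [-3.   1.2 -4.2] [0.24 0.73 0.01] 0.251
```

View pics/q_z.png

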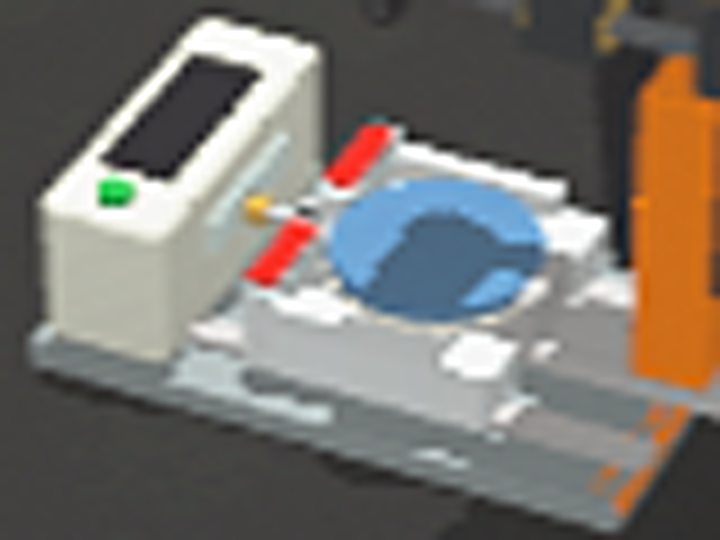

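drive_tool([
  {"dx": 0.5, "dy": -0.13, "dz": 0, "yaw": 0},
  {"dx": 0.5, "dy": -0.13, "dz": 0, "yaw": 0},
])

```text
t: 16.47
eef_pos: [512.3, -113.2, 58.7]
tcp_rot: [3.142, 0.0, 1.314]
ft_force: [-3.6, 1.4, -3.3]
opening: 0.248
```

drive_tool([
  {"dx": 0.5, "dy": -0.13, "dz": 0, "yaw": 0},
  {"dx": 0.5, "dy": -0.13, "dz": 0, "yaw": 0},
])

```text
t: 16.63
eef_pos: [513.3, -113.5, 58.7]
tcp_rot: [3.142, 0.0, 1.314]
ft_force: [-3.9, 2.1, -4.2]
opening: 0.253
```

drive_tool([
  {"dx": 0.4, "dy": -0.1, "dz": 0, "yaw": 0},
  {"dx": 0.4, "dy": -0.1, "dz": 0, "yaw": 0},
])

```text
t: 16.8
eef_pos: [514.1, -113.7, 58.7]
tcp_rot: [3.141, 0.0, 1.314]
ft_force: [-3.1, 2.3, -3.3]
opening: 0.251
```

drive_tool([
  {"dx": 0.4, "dy": -0.1, "dz": 0, "yaw": 0},
  {"dx": 0.4, "dy": -0.1, "dz": 0, "yaw": 0},
])

```text
t: 16.97
eef_pos: [514.9, -113.9, 58.7]
tcp_rot: [3.141, 0.0, 1.314]
ft_force: [-3.0, 1.8, -2.8]
opening: 0.252
```

drive_tool([
  {"dx": 0.4, "dy": -0.1, "dz": 0, "yaw": 0},
  {"dx": 0.4, "dy": -0.1, "dz": 0, "yaw": 0},
])

```text
t: 17.13
eef_pos: [515.7, -114.1, 58.7]
tcp_rot: [3.142, 0.0, 1.314]
ft_force: [-4.4, 1.7, -4.3]
opening: 0.251
```

drive_tool([
  {"dx": 0.4, "dy": -0.1, "dz": 0, "yaw": 0},
  {"dx": 0.4, "dy": -0.1, "dz": 0, "yaw": 0},
])

```text
t: 17.3
eef_pos: [516.4, -114.3, 58.6]
tcp_rot: [-3.141, 0.0, 1.314]
ft_force: [-4.7, 1.8, -2.9]
opening: 0.252
```

Run:
```python
from h import *
u=np.array([np.cos(.257),-np.sin(.257)])
for i in range(4):
    s=env.state(); m=s["moment"]; print(s["t"],-(s["ft_force"][:2]@u).round(2),(m[0]*np.sin(.257)+m[1]*np.cos(.257)).round(3)); env.read_camera("side")
```

```text
17.3 5.01 0.977
17.35 5.25 0.862
17.4 4.3 0.806
17.45 5.07 0.885
```

drive_tool([
  {"dx": 0.4, "dy": -0.1, "dz": 0, "yaw": 0},
])

```text
t: 17.58
eef_pos: [516.6, -114.3, 58.6]
tcp_rot: [-3.141, -0.0, 1.314]
ft_force: [-5.1, 1.0, -4.3]
opening: 0.249
```

```bash
cat > ff.py <<'E'
from h import *
u=np.array([np.cos(.257),-np.sin(.257)])
F=[];M=[]
for i in range(4):
    s=env.state(); m=s["moment"]; F.append(-(s["ft_force"][:2]@u));M.append(m[0]*np.sin(.257)+m[1]*np.cos(.257)); env.read_camera("side")
print(s["t"],s["eef_pos"].round(2),np.round(F,1),np.mean(F).round(2),np.round(M,2),np.mean(M).round(3))
E
python3 ff.py
```

```text
17.7333 [ 516.59 -114.28   58.58] [5.2 5.1 5.  5.8] 5.26 [1.13 1.04 1.04 1.  ] 1.055
```

drive_tool([
  {"dx": 0.4, "dy": -0.1, "dz": 0, "yaw": 0},
])

```text
t: 17.87
eef_pos: [516.8, -114.3, 58.6]
tcp_rot: [-3.141, -0.0, 1.314]
ft_force: [-6.0, 1.9, -2.1]
opening: 0.252
```

```bash
python3 ff.py
```

```text
18.0167 [ 516.81 -114.35   58.59] [6.3 5.9 5.4 6.4] 5.98 [1.35 1.15 1.26 1.16] 1.23
```

drive_tool([
  {"dx": 0.4, "dy": -0.1, "dz": 0, "yaw": 0},
  {"dx": 0.4, "dy": -0.1, "dz": 0, "yaw": 0},
])

```text
t: 18.23
eef_pos: [517.2, -114.4, 58.6]
tcp_rot: [-3.14, -0.0, 1.314]
ft_force: [-8.9, 1.4, -1.5]
opening: 0.246
```

```bash
python3 ff.py
```

```text
18.3833 [ 517.24 -114.43   58.58] [9.  7.9 8.2 7.2] 8.07 [1.69 1.55 1.51 1.47] 1.555
```

drive_tool([
  {"dx": 0.4, "dy": -0.1, "dz": 0, "yaw": 0},
  {"dx": 0.4, "dy": -0.1, "dz": 0, "yaw": 0},
])

```text
t: 18.6
eef_pos: [517.6, -114.5, 58.6]
tcp_rot: [-3.139, -0.0, 1.314]
ft_force: [-11.7, 2.7, 1.8]
opening: 0.247
```

```bash
python3 ff.py
```

```text
18.75 [ 517.62 -114.52   58.57] [12.   9.9  9.6  9.8] 10.32 [1.99 1.86 1.82 1.84] 1.876
```

drive_tool([
  {"dx": 0, "dy": 0, "dz": 0, "yaw": 0},
  {"dx": 0, "dy": 0, "dz": 0, "yaw": 0},
  {"dx": 0, "dy": 0, "dz": 0, "yaw": 0},
  {"dx": 0, "dy": 0, "dz": 0, "yaw": 0},
  {"dx": 0, "dy": 0, "dz": 0, "yaw": 0},
])

```text
t: 19.22
eef_pos: [517.6, -114.5, 58.6]
tcp_rot: [-3.139, -0.0, 1.314]
ft_force: [-9.3, 2.5, 0.7]
opening: 0.254
```

```bash
python3 ff.py; python3 look.py r
```

```text
19.3667 [ 517.61 -114.52   58.57] [ 9.7  8.9 10.6 10.1] 9.83 [1.85 1.83 1.82 1.81] 1.828
19.4167 [ 517.6 -114.5   58.6] [-3.1389e+00 -1.0000e-04  1.3138e+00] [-9.3  1.8  0.2] [ 0.36  1.79 -0.06] 0.249
```

View pics/r_side_c.png

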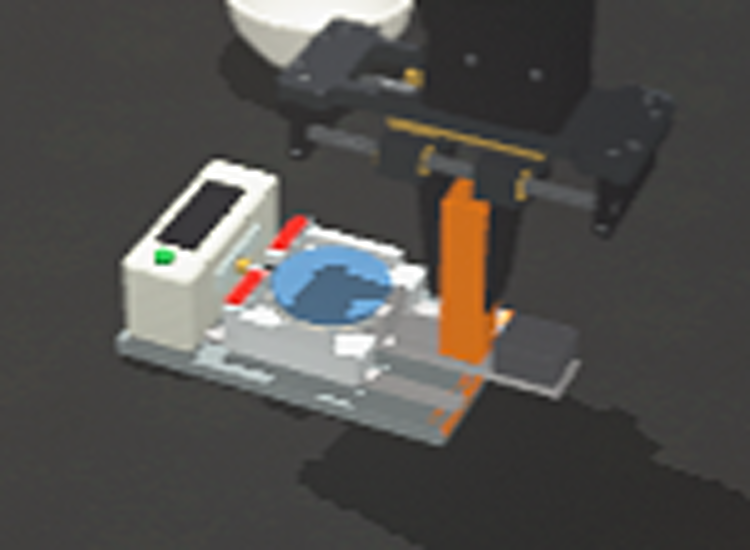

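View pics/r_wrist_c.png

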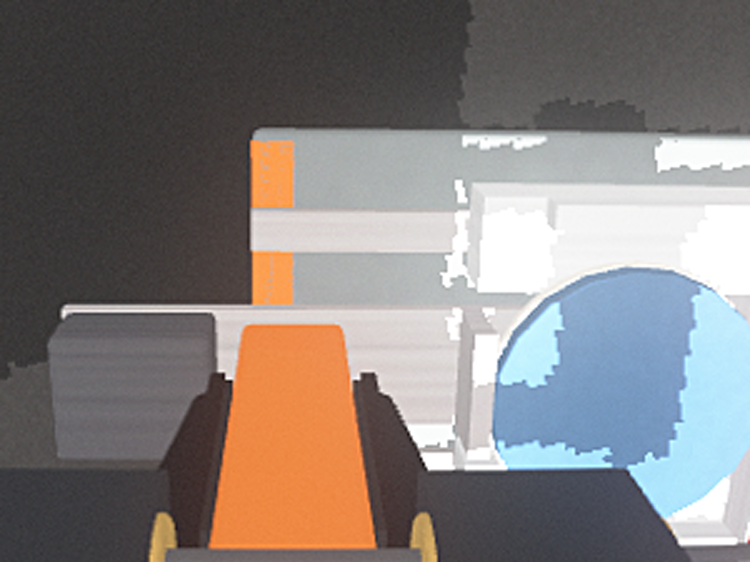

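drive_tool([
  {"dx": 0.4, "dy": -0.1, "dz": 0, "yaw": 0},
  {"dx": 0, "dy": 0, "dz": 0, "yaw": 0},
  {"dx": 0, "dy": 0, "dz": 0, "yaw": 0},
  {"dx": 0, "dy": 0, "dz": 0, "yaw": 0},
  {"dx": 0, "dy": 0, "dz": 0, "yaw": 0},
])

```text
t: 19.93
eef_pos: [517.8, -114.6, 58.6]
tcp_rot: [-3.138, -0.0, 1.314]
ft_force: [-10.7, 2.9, 1.3]
opening: 0.25
```

```bash
python3 ff.py
```

```text
20.0833 [ 517.82 -114.56   58.58] [11.1 10.5 11.5 10.8] 10.96 [2.01 2.06 1.98 2.01] 2.016
```

drive_tool([
  {"dx": -0.8, "dy": 0.2, "dz": 0, "yaw": 0},
  {"dx": -0.8, "dy": 0.2, "dz": 0, "yaw": 0},
  {"dx": -0.8, "dy": 0.2, "dz": 0, "yaw": 0},
  {"dx": -1.5, "dy": 0.4, "dz": 0, "yaw": 0},
  {"dx": -2, "dy": 0.5, "dz": 0, "yaw": 0},
])

```text
t: 20.55
eef_pos: [514.4, -113.9, 59.0]
tcp_rot: [3.139, 0.0, 1.314]
ft_force: [-0.1, 0.4, -3.6]
opening: 0.251
```

```bash
python3 look.py s
```

```text
20.55 [ 514.4 -113.9   59. ] [3.1388e+00 2.0000e-04 1.3138e+00] [-0.1  0.4 -3.6] [-0.07 -0.08  0.02] 0.251
```

View pics/s_side_c.png

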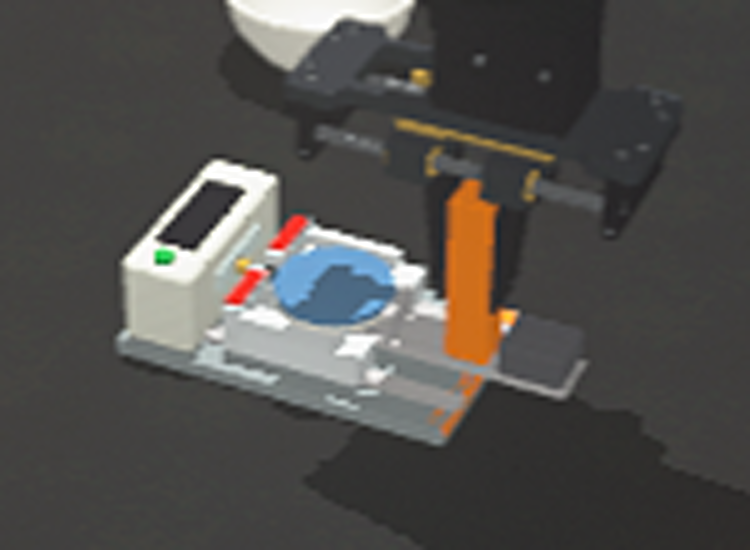

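View pics/s_wrist_c.png

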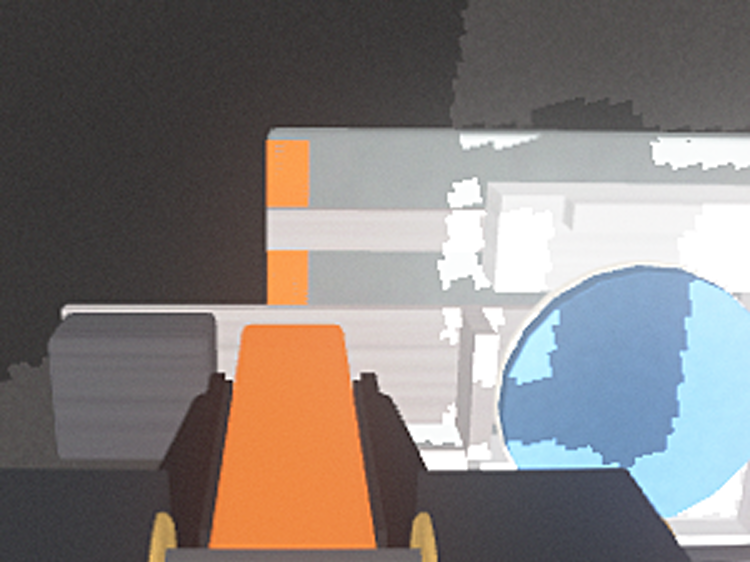

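drive_tool([
  {"dx": -3, "dy": 0.8, "dz": 0, "yaw": 0},
  {"dx": -5, "dy": 1.3, "dz": 0, "yaw": 0},
  {"dx": -5, "dy": 1.3, "dz": 0, "yaw": 0},
  {"dx": -5, "dy": 1.3, "dz": 0, "yaw": 0},
  {"dx": -5, "dy": 1.3, "dz": 0, "yaw": 0},
])

```text
t: 21.07
eef_pos: [489.7, -107.3, 58.7]
tcp_rot: [3.141, 0.0, 1.314]
ft_force: [-0.9, 0.4, -3.6]
opening: 0.25
```

drive_tool([
  {"dx": -5, "dy": 1.3, "dz": 0, "yaw": 0},
  {"dx": -5, "dy": 1.3, "dz": 0, "yaw": 0},
  {"dx": -5, "dy": 1.3, "dz": 0, "yaw": 0},
  {"dx": -5, "dy": 1.3, "dz": 0, "yaw": 0},
  {"dx": -5, "dy": 1.3, "dz": 0, "yaw": 0},
])

```text
t: 21.48
eef_pos: [464.8, -100.8, 58.7]
tcp_rot: [3.141, 0.0, 1.314]
ft_force: [-0.4, 0.5, -3.6]
opening: 0.252
```

drive_tool([
  {"dx": -5, "dy": 1.3, "dz": 0, "yaw": 0},
  {"dx": -5, "dy": 1.3, "dz": 0, "yaw": 0},
  {"dx": -5, "dy": 1.3, "dz": 0, "yaw": 0},
  {"dx": -5, "dy": 1.3, "dz": 0, "yaw": 0},
  {"dx": -5, "dy": 1.3, "dz": 0, "yaw": 0},
])

```text
t: 21.9
eef_pos: [439.8, -94.3, 58.7]
tcp_rot: [3.142, 0.0, 1.314]
ft_force: [0.7, -0.2, -3.5]
opening: 0.247
```

```bash
python3 look.py t
```

```text
21.9 [439.8 -94.3  58.7] [3.1415 0.     1.3138] [ 0.7 -0.2 -3.5] [-0.06 -0.08  0.02] 0.247
```

View pics/t_side_c.png

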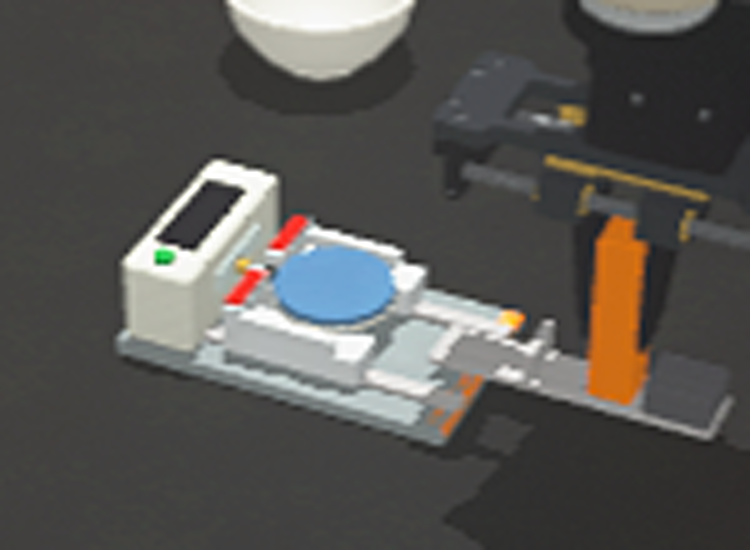

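View pics/t_wrist.png

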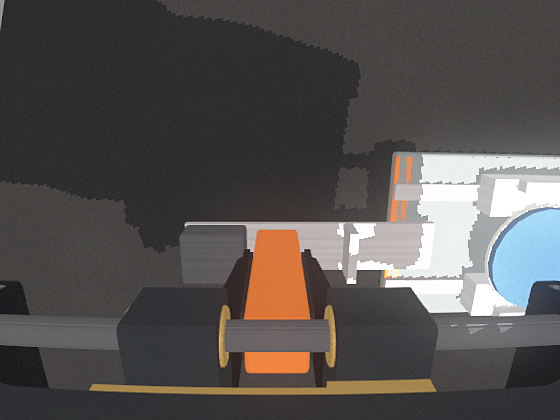

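drive_tool([
  {"dx": 0, "dy": 0, "dz": 6, "yaw": 0},
  {"dx": 0, "dy": 0, "dz": 10, "yaw": 0},
  {"dx": 0, "dy": 0, "dz": 12, "yaw": 0},
  {"dx": 0, "dy": 5, "dz": 12, "yaw": 0},
  {"dx": 0, "dy": 15, "dz": 10, "yaw": 0},
])

```text
t: 22.42
eef_pos: [441.1, -75.4, 109.8]
tcp_rot: [3.14, 0.0, 1.312]
ft_force: [0.3, 0.3, -2.8]
opening: 0.253
```

drive_tool([
  {"dx": 5, "dy": 25, "dz": 0, "yaw": 0},
  {"dx": 5, "dy": 25, "dz": 0, "yaw": 0},
  {"dx": 5, "dy": 25, "dz": 0, "yaw": 0},
  {"dx": 5, "dy": 25, "dz": 0, "yaw": 0},
  {"dx": 5, "dy": 25, "dz": 0, "yaw": 0},
])

```text
t: 22.83
eef_pos: [465.8, 51.7, 109.2]
tcp_rot: [3.141, -0.0, 1.314]
ft_force: [0.8, -0.2, -3.4]
opening: 0.25
```

drive_tool([
  {"dx": 5, "dy": 20, "dz": 0, "yaw": 0},
  {"dx": 5, "dy": 10, "dz": -5, "yaw": 0},
  {"dx": 0, "dy": 0, "dz": -12, "yaw": 0},
  {"dx": 0, "dy": 0, "dz": -14, "yaw": 0},
  {"dx": 0, "dy": 0, "dz": -12, "yaw": 0},
])

```text
t: 23.25
eef_pos: [475.7, 80.5, 65.1]
tcp_rot: [3.141, -0.0, 1.314]
ft_force: [-0.1, 0.0, -3.4]
opening: 0.251
```

drive_tool([
  {"dx": 0, "dy": 0, "dz": -8, "yaw": 0},
  {"dx": 0, "dy": 0, "dz": -6, "yaw": 0},
  {"dx": 0, "dy": 0, "dz": -3, "yaw": 0},
  {"dx": 0, "dy": 0, "dz": 0, "yaw": 0},
  {"dx": 0, "dy": 0, "dz": 0, "yaw": 0},
])

```text
t: 23.67
eef_pos: [475.6, 80.4, 48.9]
tcp_rot: [3.141, -0.0, 1.314]
ft_force: [-0.4, 0.2, -3.9]
opening: 0.251
```

```bash
python3 look.py u
```

```text
23.6667 [475.6  80.4  48.9] [ 3.1412e+00 -1.0000e-04  1.3137e+00] [-0.4  0.2 -3.9] [ 0.   -0.08  0.03] 0.251
```

View pics/u_side.png

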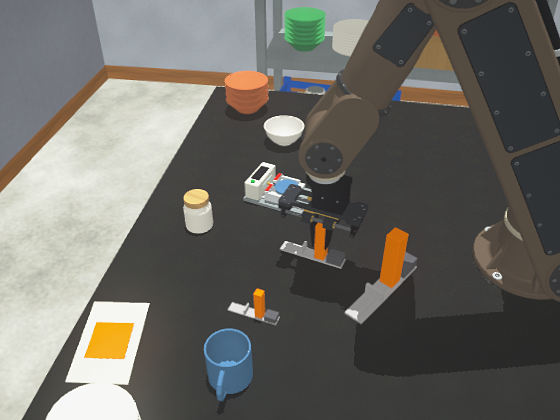

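drive_tool([
  {"dx": 0, "dy": 0, "dz": -4, "yaw": 0},
  {"dx": 0, "dy": 0, "dz": -2, "yaw": 0},
  {"dx": 0, "dy": 0, "dz": -1, "yaw": 0},
  {"dx": 0, "dy": 0, "dz": 0, "yaw": 0},
  {"dx": 0, "dy": 0, "dz": 0, "yaw": 0},
])

```text
t: 24.18
eef_pos: [475.3, 80.5, 41.6]
tcp_rot: [-3.142, 0.0, 1.314]
ft_force: [1.3, -0.2, -3.0]
opening: 0.253
```

drive_tool([
  {"dx": 0, "dy": 0, "dz": -0.5, "yaw": 0},
  {"dx": 0, "dy": 0, "dz": -0.5, "yaw": 0},
  {"dx": 0, "dy": 0, "dz": 0, "yaw": 0},
])

```text
t: 24.43
eef_pos: [475.4, 80.5, 40.6]
tcp_rot: [3.141, -0.0, 1.314]
ft_force: [0.5, 0.6, -3.7]
opening: 0.25
```

drive_tool([
  {"dx": 0, "dy": 0, "dz": -0.5, "yaw": 0},
  {"dx": 0, "dy": 0, "dz": -0.3, "yaw": 0},
  {"dx": 0, "dy": 0, "dz": 0, "yaw": 0},
])

```text
t: 24.68
eef_pos: [475.4, 80.5, 40.6]
tcp_rot: [3.141, -0.0, 1.314]
ft_force: [-2.3, 0.8, 9.7]
opening: 0.254
```

```bash
python3 look.py v; python3 -c "
import cv2
im=cv2.imread('pics/v_side.png');cv2.imwrite('pics/v_z.png',cv2.resize(im[205:275,260:360],None,fx=7,fy=7,interpolation=cv2.INTER_CUBIC))"
```

```text
24.6833 [475.4  80.5  40.6] [ 3.1411e+00 -1.0000e-04  1.3138e+00] [-2.3  0.8  9.7] [ 0.03  0.68 -0.01] 0.254
```

View pics/v_z.png

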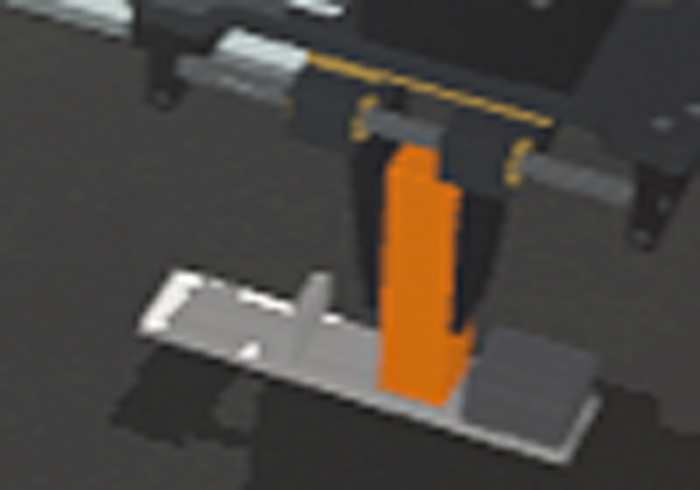

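drive_tool([
  {"dx": 0, "dy": 0, "dz": 0.4, "yaw": 0},
  {"dx": 0, "dy": 0, "dz": 0, "yaw": 0},
])

```text
t: 24.95
eef_pos: [475.4, 80.5, 40.6]
tcp_rot: [3.141, -0.0, 1.314]
ft_force: [-0.7, 0.6, 4.6]
opening: 0.25
```

drive_tool([
  {"dx": 0, "dy": 0, "dz": 0, "yaw": 0},
  {"dx": 0, "dy": 0, "dz": 0, "yaw": 0},
  {"dx": 0, "dy": 0, "dz": 0, "yaw": 0},
  {"dx": 0, "dy": 0, "dz": 0, "yaw": 0},
  {"dx": 0, "dy": 0, "dz": 0, "yaw": 0},
], grip=1.0)

```text
t: 25.37
eef_pos: [475.4, 80.5, 40.2]
tcp_rot: [3.141, -0.0, 1.314]
ft_force: [-0.2, -0.6, 0.0]
opening: 0.545
```

drive_tool([
  {"dx": 0, "dy": 0, "dz": 0, "yaw": 0},
  {"dx": 0, "dy": 0, "dz": 0, "yaw": 0},
  {"dx": 0, "dy": 0, "dz": 0, "yaw": 0},
  {"dx": 0, "dy": 0, "dz": 0, "yaw": 0},
  {"dx": 0, "dy": 0, "dz": 0, "yaw": 0},
])

```text
t: 25.78
eef_pos: [475.3, 80.5, 40.3]
tcp_rot: [3.142, 0.0, 1.314]
ft_force: [0.4, 0.1, -0.2]
opening: 0.901
```

drive_tool([
  {"dx": 0, "dy": 0, "dz": 10, "yaw": 0},
  {"dx": 0, "dy": 0, "dz": 25, "yaw": 0},
  {"dx": 0, "dy": 0, "dz": 35, "yaw": 0},
  {"dx": 0, "dy": 0, "dz": 35, "yaw": 0},
  {"dx": 0, "dy": 0, "dz": 35, "yaw": 0},
])

```text
t: 26.2
eef_pos: [474.8, 80.5, 182.6]
tcp_rot: [-3.142, 0.0, 1.314]
ft_force: [1.1, -0.1, -0.2]
opening: 1.0
```

drive_tool([
  {"dx": -5, "dy": 30, "dz": 30, "yaw": 0},
  {"dx": -5, "dy": 35, "dz": 0, "yaw": 0},
  {"dx": -5, "dy": 35, "dz": 0, "yaw": 0},
  {"dx": 0, "dy": 0, "dz": 0, "yaw": 0},
  {"dx": 0, "dy": 0, "dz": 0, "yaw": 0},
])

```text
t: 26.62
eef_pos: [459.9, 181.0, 210.3]
tcp_rot: [3.141, -0.0, 1.317]
ft_force: [-0.0, 0.5, 0.5]
opening: 1.0
```

```bash
python3 look.py w
python3 - <<'E'
from h import *
im=cv2.imread('pics/w_side.png');cv2.imwrite('pics/w_z.png',cv2.resize(im[150:270,235:375],None,fx=5,fy=5,interpolation=cv2.INTER_CUBIC))
im=env.read_camera("top");cv2.imwrite('pics/w_top.png',cv2.resize(im[130:270,200:380,::-1],None,fx=4,fy=4,interpolation=cv2.INTER_CUBIC))
E
```

```text
26.6167 [459.9 181.  210.3] [ 3.1409e+00 -2.0000e-04  1.3168e+00] [-0.   0.5  0.5] [-0.04 -0.11  0.02] 1.0
```

View pics/w_z.png

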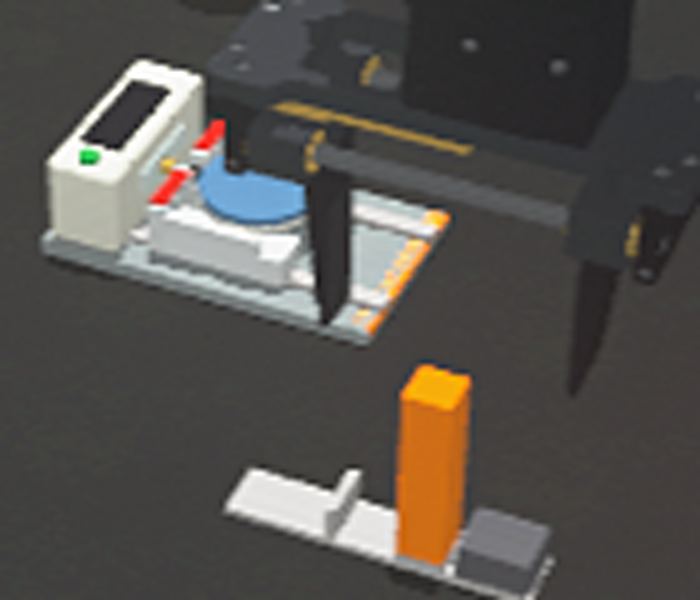

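View pics/w_top.png

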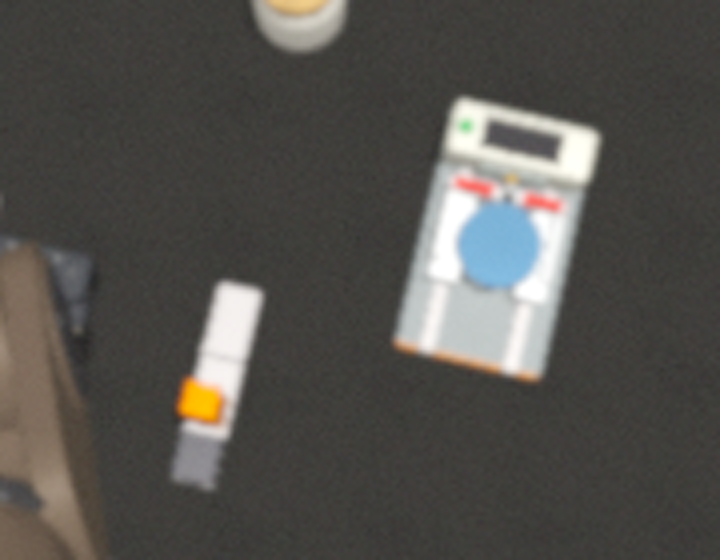

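View pics/w_wrist.png

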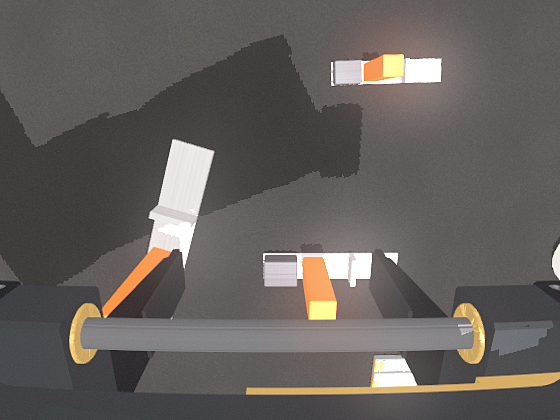

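Run:
```python
from h import *
c=env.calibration("top"); cr=lambda u,v:[200+(u+.5)/4-.5,130+(v+.5)/4-.5]
def L(u,v,z):
    d=atz(cr(u,v),c,z)[:2]-[554.9,-124.9]; a=-.26; return np.round([d[0]*np.cos(a)+d[1]*np.sin(a),-d[0]*np.sin(a)+d[1]*np.cos(a)],1)
print("disc",L(499,245,39),"red L front",L(457,190,42),L(490,199,42),"red R front",L(527,207,42),L(558,213,42),"arm fronts",L(430,276,30),L(547,301,30))
```

```text
disc [37.6 -1.6] red L front [69.8 37.8] [69.  12.7] red R front [ 69.6 -15.2] [ 70.6 -38.4] arm fronts [ 4.7 42.4] [  6.8 -45.8]
```

Run:
```python
from cell import env
print(env.state()["t"]); print(env.job_done())
```

```text
26.7667
the job is handed in; nothing more can be done
None
```

I finished the run and handed the job in at 26.8 s; the hand-in gives no verdict.

**What I did**
- I chose the medium lifter, the one with the disc on it, and gripped its handle about 59 mm above the underside.
- I carried it level to the reader and lowered the disc onto the carriage arms, about 9 mm short of the back wall.
- I pushed until the force rose above the carriage drag of about 4 N. I then held about 10 N for 0.8 s, followed by about 11 N for 0.6 s. The highest single force reading was about 12 N.
- I drew the lifter out straight, stood it on the bench about 200 mm to the reader's left, released it and moved the arm away.

**Last checks**
- **Disc and carriage (top view):** The disc is about 1 mm from fully seated and about 1 mm off centre sideways. The carriage is about 38 mm in.
- **Lifter:** It stands flat and clear of the reader. The wrist force read zero after release.
- **Crockery:** The mug, bowl and jar look untouched, but I did not measure them again.

**What disagreed or stayed uncertain**
- The fixed and wrist cameras differed by up to 5 mm on where the lifter stood along its length. The grip settled that, and the sideways position agreed within 1 mm.
- The 38 mm carriage reading is above my 33–36 mm estimate during the push, and at the top of the stated stop range. It stays short of the 45 mm track end, and the gradual force rise was what a sprung stop would give.
- While I was pressing, the vertical force changed by about 4–5 N. I took this as friction between the heel and the disc.

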